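# Load the mould cradle and fit its handwheel

### The arm

A 7-joint arm with a two-finger parallel gripper is mounted at the origin on the work surface. World frame = base frame: x ahead of the robot, y to its left, z up, the work surface at z = 0. Lengths are in m, angles in rad, forces in N, time in s.
With the tool pointing down it reaches from about 0.4 to 0.85 m from the base axis. Payload 10.4 kg.
Tool frame: the origin (TCP) lies midway between the tips of the shut fingers; the grasp point (between the pads) lies 19 mm behind it (manip.hold_point_z is the distance from the TCP to the grasp point, in m); z points along the fingers, y is the line along which they close (so a half turn about z gives the same grasp; the last joint's range is limited). The gripper opens to 85 mm and grips with 20 to 120 N. Pads are 22 mm wide; open, the fingers measure 114 mm over their backs; the gripper's body (76 mm by 85 mm) begins 54 mm behind the grasp point. The pads swing forward as they close: fully open they stand 13 mm farther back than shut.
Start: joints at [-1.145, 0.332, -0.065, 1.46, 0.022, 1.35, -0.088], TCP at [0.271, 0.563, 0.202] pointing down, gripper open.
Joint ranges: [-2.6, 2.6], [-0.5, 2.12], [-1.47, 1.34], [0.16, 2.42], [-1.27, 4.41], [0.06, 2.06], [-2.6, 2.6]. Speed limits (rad/s): [2.22, 2.22, 2.79, 2.79, 3.14, 3.14, 3.14].

### API

Orientations are given as a unit quaternion [x, y, z, w].
In Python, from workcell import manip, eyes, job gives the robot as it stands.
- The arm moves only by the shell command python3 -m crank 'ROWS' [FORCE]. ROWS is JSON, a list that holds one entry, the list of rows, each a list of 7 numbers: the finger opening in cm, from 0 to 8.54, then the shift along the world's x, y, z in cm, then the turn, a rotation vector about the world's x, y, z in degrees. In form: [[[hand, x, y, z, ax, ay, az], ...]]. A call has 1 to 20 rows; each row shifts and turns the commanded pose from where the row before left it; what a row does not reach is not made up. A row lasts 1/8 s, in which the tool goes at most 62.5 mm and 10.7 degrees, less where a joint would pass 70% of its speed; a pose out of reach is approached as far as the arm can. A call with a gripper value outside its range is refused whole. The fingers move at their own pace and stop on an object; FORCE is the grip in N (left out, the last holds). Time passes only in rows, so rows that do not move let the fingers close. It gives the time, the measured TCP pose, the force, the opening and the grip force at its end, in the units of the state.
- manip.get_obs(): the state, without advancing time (a new reading comes with each control period).
- eyes.camera(name): name is "side" or "top" or "wrist"; returns (picture, depth): 420x560x3 uint8, red, green, blue; 420x560 float32, m along the optical axis (not along the pixel's ray), 0 where there is no reading.
- eyes.camera_params(name): a dict with "fx", "fy", "cx", "cy" (pixels), "world_from_camera" (4x4, takes a point from camera to world coordinates); the wrist camera has in their place "hand_eye" (4x4, takes a point from camera to tool coordinates, whose origin is the TCP and whose axes are the flange's). Camera axes: x right, y down, z forward; pixel columns grow to the right and rows downward; lengths in m; the calibration is good to about 2 mm. A picture is of the moment at which its call begins: read the wrist's pose just before it. camera_params takes no time and is no camera call.
- job.hand_in(): hands the job in; it is judged then, once.
The state is a dict: "clock": time; "joint_pos": joint angles; "joint_velocities": joint speeds; "tau": joint torques, N m; "position": TCP position; "ee_rot": TCP orientation; "ft_force": force on the tool from outside, world axes, zero at the start; "torque": the same for the moment, N m; "grip_width": opening from 0.0 (shut) to 1.0 (fully open); "grasp_force": force on a finger pad.
Only numpy, scipy, OpenCV 4.12 (cv2) and the standard library are available. Lean on these libraries where they do the work, as an engineer would, in place of code of your own. Each camera call takes 0.05 s, during which the arm holds its last target. There are 200 camera calls.

### The job

Get the mould cradle ready for the pottery class: swing its red-handled clamp lever up, take the used brown mould out and set it flat on the plywood ware board, and set every white mould flat in the bed, side by side, each square with its longer side across the bed. Then swing the lever fully shut over them; the red handwheel must also be pushed fully home on the square spindle. Leave the clay figures, the pot and the glaze jar where they stand.

Things in the scene. Friction and masses are not known exactly. Their poses are not given: they have to be found in the camera images.
- bed (a point): middle of the floor of the cradle's aluminium bed; x points across the bed to the lever's hinge (away from the robot at yaw 0), y along the bed, z up. Floor 20 mm above the table, 56 (x) by 160 mm (y) inside, rim only 5 mm high. Takes three moulds in a row along y (places at y = -50, 0, +50 mm leave 16 mm between them).
- lever (a joint): clamp lever: 0 = fully shut (level over the bed), grows as the handle is lifted, 1.57 = upright, 2.1 = stop, leaning back. Stiff hinge: stays where it is left; about 4 N at the handle moves it; 0.2 kg. Starts almost shut. Shut, its underside is 59 mm above the table, 3 mm above moulds that lie flat in the bed.
- lever_hinge (a point): point on the lever's hinge axis, 80 mm from the bed's middle along bed x, 66 mm above the table; the axis is level, along bed y. Two cheeks 78 mm high hold it, 24 mm along bed x and 44 mm over both along bed y.
- lever_grip (a point): middle of the lever's red handle, 140 mm from the hinge axis: a bar 18 mm wide (along bed y, flat sides), 18 mm thick, 40 mm long along the lever. Shut, it is 60 mm from the bed's middle towards bed -x, 66 mm above the table. Inboard the lever is 16 mm wide; a cross bar 150 mm long (along bed y), 26 mm wide, 80 mm from the hinge, lies over the moulds.
- spindle: upright brass spindle, 15 mm square, 33 mm tall, then a 10 mm square tip 7 mm tall (40 mm in all), on the tilt drive: a green box 100 x 100 x 40 mm high beside the bed. Origin: on its axis at the drive's top face, 40 mm above the table. x and y are square to its flats. It does not turn; its yaw varies.
- wheel_c (a point): loose red handwheel lying hub up: eight-sided rim 104 mm across, 12 mm high, four spokes, all at the underside; square steel hub 34 x 34 mm, 46 mm tall, with an 18.5 mm square hole right through. 220 g. Point: on its axis, half-way up the hub, 23 mm above the underside; x, y square to the hub's flats. Grip the hub above the rim. Any quarter turn fits.
- used_c (a point): used mould, dark brown, a block 44 (its x) x 34 (its y) x 36 mm (z, upright), 90 g or so; point: its centre, 18 mm above its underside. Starts lying in the bed under the lever, its x roughly along bed x.
- mould1_c (a point): white plaster press mould, a block 44 (its x) x 34 (its y) x 36 mm (z, upright), 90 g; point: its centre, 18 mm above its underside. May be absent (None).
- mould2_c (a point): white plaster press mould, a block 44 (its x) x 34 (its y) x 36 mm (z, upright), 90 g; point: its centre, 18 mm above its underside. May be absent (None).
- mould3_c (a point): white plaster press mould, a block 44 (its x) x 34 (its y) x 36 mm (z, upright), 90 g; point: its centre, 18 mm above its underside. May be absent (None).
- ware_board: plywood ware board fixed on the table, 130 (x) x 120 (y) x 12 mm; origin at the middle of its underside
- figure: fired brown clay animal figure, 75 mm tall, 45 mm across, standing among the white moulds; leave it where it stands; origin at the middle of its underside
- figure2: lighter clay animal figure, 80 mm tall; leave it where it stands; origin at the middle of its underside
- pot: dark round pot, 100 mm across, 92 mm tall; leave it where it stands; origin at the middle of its underside
- glaze_jar: green glass jar with a white cap, 60 mm across, 80 mm tall; leave it where it stands; origin at the middle of its underside
Mind the look-alikes: they are no part of the job. What is shaped like the part that bears mould2_c but green or orange is not meant.

How it is judged:
On the way, in this order (a step that is already met when the one before it is completed fails the run):
1. the clamp lever is swung up, past 1.2 rad (value of joint lever above 1.2 rad), for 0.2 s.
2. with the lever up, the used mould is on the ware board and every white mould is in the bed (x of mould1_c in the frame of bed between -0.012 and 0.012 m and y of mould1_c in the frame of bed between -0.068 and 0.068 m and z of mould1_c in the frame of bed between 0.012 and 0.023 m and angle between each of mould1_c, mould2_c, mould3_c, used_c's own z axis and vertical below 0.15 rad and angle between the x axis of each of mould1_c, mould2_c, mould3_c and the x axis of bed, either way round below 0.3 rad and x of mould2_c in the frame of bed between -0.012 and 0.012 m and y of mould2_c in the frame of bed between -0.068 and 0.068 m and z of mould2_c in the frame of bed between 0.012 and 0.023 m and x of mould3_c in the frame of bed between -0.012 and 0.012 m and y of mould3_c in the frame of bed between -0.068 and 0.068 m and z of mould3_c in the frame of bed between 0.012 and 0.023 m and x of used_c in the frame of ware_board between -0.055 and 0.055 m and y of used_c in the frame of ware_board between -0.05 and 0.05 m and z of used_c in the frame of ware_board between 0.025 and 0.035 m and value of joint lever above 0.5 rad), for 0.2 s.
3. the lever is swung fully shut (value of joint lever below 0.06 rad), for 0.2 s.
At the end, for the whole second after the job is handed in: lever under 0.06 rad; white moulds flat on the bed floor, within 12 mm of its long middle line and 68 mm of its middle, long side within 0.3 rad of across; used mould flat on the board (centre within 55 x 50 mm); wheel within 5 mm of the spindle axis and of fully home, level (value of joint lever below 0.06 rad and x of mould1_c in the frame of bed between -0.012 and 0.012 m and y of mould1_c in the frame of bed between -0.068 and 0.068 m and z of mould1_c in the frame of bed between 0.012 and 0.023 m and angle between each of mould1_c, mould2_c, mould3_c, used_c's own z axis and vertical below 0.15 rad and angle between the x axis of each of mould1_c, mould2_c, mould3_c and the x axis of bed, either way round below 0.3 rad and x of mould2_c in the frame of bed between -0.012 and 0.012 m and y of mould2_c in the frame of bed between -0.068 and 0.068 m and z of mould2_c in the frame of bed between 0.012 and 0.023 m and x of mould3_c in the frame of bed between -0.012 and 0.012 m and y of mould3_c in the frame of bed between -0.068 and 0.068 m and z of mould3_c in the frame of bed between 0.012 and 0.023 m and x of used_c in the frame of ware_board between -0.055 and 0.055 m and y of used_c in the frame of ware_board between -0.05 and 0.05 m and z of used_c in the frame of ware_board between 0.025 and 0.035 m and horizontal distance between wheel_c and spindle below 0.005 m and z of wheel_c in the frame of spindle below 0.028 m and angle between wheel_c's own z axis and vertical below 0.08 rad); the robot touches nothing.
It fails at once if a clay figure, the pot or the glaze jar is pushed more than 4 cm or tipped over (distance of any of figure, figure2, pot, glaze_jar from where it was at the start of the episode above 0.04 m or angle between any of figure, figure2, pot, glaze_jar's own z axis and vertical above 0.6 rad).
Of mould1, mould2, mould3 only 2 to 3 are there at a start; the rules pass over those that are not, and their reading is None.
At some moment in a run one of mould1, mould2, mould3 may be knocked a few centimetres aside while the robot is not near it.
Once in a run the grip may slacken for a moment while it holds something.
It also fails if it takes over 210 s, if anything falls off the work surface, if the arm or the gripper's body presses on something with over 40 N, if the wrist force passes 120 N, or if a joint passes its speed limit or range.

## Working session

There is one attempt and no reset: what is moved stays moved. The work goes in short steps, Python scripts to look and compute and a shell command to move; the robot and the scene stay as the last step left them, time stands still between calls to the robot, and variables do not carry over. Pictures are saved under pics/ and viewed, at most 18 in all, crops included, and the job is handed in when it is done.

```bash
ls; mkdir -p pics
cat > h.py <<'E'
import numpy as np, cv2
from workcell import manip, eyes, job
from scipy.spatial.transform import Rotation as R
def shot(n, save=None):
    o=manip.get_obs(); im,d=eyes.camera(n); p=eyes.camera_params(n)
    if n=="wrist":
        T=np.eye(4); T[:3,:3]=R.from_quat(o["ee_rot"]).as_matrix(); T[:3,3]=o["position"]
        W=T@np.array(p["hand_eye"])
    else: W=np.array(p["world_from_camera"])
    if save: cv2.imwrite("pics/"+save,im[:,:,::-1])
    return im,d,p,W
def cloud(d,p,W):
    v,u=np.mgrid[:d.shape[0],:d.shape[1]]
    c=np.stack([(u-p["cx"])/p["fx"]*d,(v-p["cy"])/p["fy"]*d,d,np.ones_like(d)],-1)
    x=(c@W.T)[...,:3]; x[d==0]=np.nan
    return x
def ray(u,v,z,p,W):
    r=W[:3,:3]@np.array([(u-p["cx"])/p["fx"],(v-p["cy"])/p["fy"],1]); o=W[:3,3]
    return o+r*(z-o[2])/r[2]
E
python3 - <<'E'
from h import *
for n in ("top","side"):
    im,d,p,W=shot(n,n+"0.png"); print(n,np.round(W,3).tolist(),p["fx"]); np.savez("pics/%s0.npz"%n,im=im,d=d,W=W)
o=manip.get_obs(); print(o, manip.hold_point_z)
E
```

```text
pics
top [[0.002, -0.991, 0.131, 0.432], [-1.0, -0.004, -0.014, 0.043], [0.015, -0.131, -0.991, 1.13], [0.0, 0.0, 0.0, 1.0]] 414.706399616405
side [[0.903, -0.271, 0.335, 0.194], [-0.43, -0.544, 0.721, -0.787], [-0.013, -0.794, -0.607, 0.768], [0.0, 0.0, 0.0, 1.0]] 434.034634493664
{'clock': 0.1, 'joint_pos': array([-1.14456359,  0.3327654 , -0.06467828,  1.46082777,  0.02159018,
        1.34990198, -0.08849086]), 'joint_velocities': array([-0.00090371, -0.00249227, -0.00029617, -0.00297283, -0.00083797,
       -0.0001687 ,  0.0004483 ]), 'tau': array([ 2.04422351e-03, -6.26748919e+01,  4.94826841e-02, -3.92427135e+01,
        1.62609533e-02,  6.98826989e-03,  3.60940717e-07]), 'position': array([0.27105351, 0.56276846, 0.2016366 ]), 'ee_rot': array([ 2.22534905e-01,  9.74924536e-01, -5.93957404e-04, -1.08858746e-04]), 'ft_force': array([-0.27461725,  0.30004795,  0.57131481]), 'torque': array([-0.00560863,  0.04722414, -0.02468854]), 'grasp_force': 0.0, 'grip_width': 1.0011164552862233} 0.0187
```

View pics/top0.png

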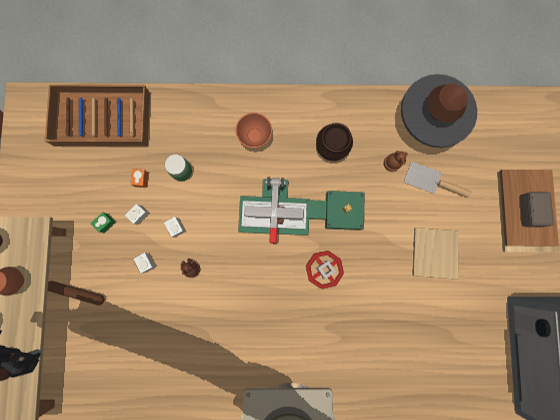

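View pics/side0.png

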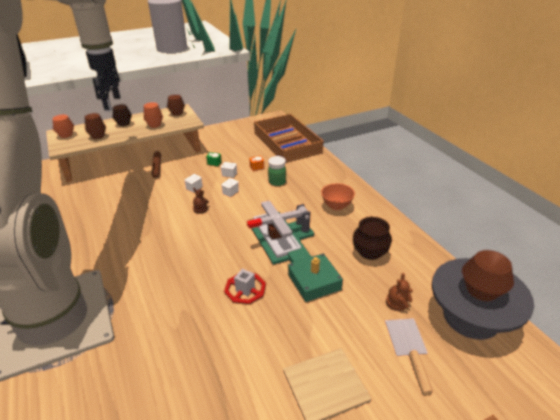

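The top view shows white moulds near (136,214), (174,227) and (144,263). The lever handle is at (274,237), the spindle at (348,208), the wheel at (325,270), the board at (436,253) and the brown figure at (190,268).

Run:
```python
from h import *
z=np.load("pics/top0.npz"); im,d,W=z["im"],z["d"],z["W"]; p=eyes.camera_params("top")
c=cloud(d,p,W); hsv=cv2.cvtColor(im,cv2.COLOR_RGB2HSV)
def rep(name,box,cond):
    u0,u1,v0,v1=box; s=c[v0:v1,u0:u1].reshape(-1,3); h=hsv[v0:v1,u0:u1].reshape(-1,3).astype(int)
    q=s[cond(s,h)&~np.isnan(s[:,0])]
    if len(q)<3: print(name,len(q)); return
    r=cv2.minAreaRect((q[:,:2]*1000).astype(np.float32))
    print(name,len(q),"rect",np.round(r[0]),np.round(r[1]),round(r[2],1),"z",np.round(np.percentile(q[:,2],[5,50,95])*1000))
for n,(u,v) in {"mA":(136,214),"mB":(174,227),"mC":(144,263)}.items():
    rep(n,(u-13,u+13,v-13,v+13),lambda s,h:(s[:,2]>.028)&(s[:,2]<.05)&(h[:,1]<70))
rep("fig",(175,205,255,280),lambda s,h:s[:,2]>.03)
rep("jar",(160,195,150,185),lambda s,h:s[:,2]>.03)
rep("drive",(320,370,185,235),lambda s,h:(s[:,2]>.03)&(s[:,2]<.05)&(h[:,0]>60))
rep("spindle",(335,360,195,222),lambda s,h:s[:,2]>.06)
rep("hub",(305,345,250,290),lambda s,h:s[:,2]>.035)
rep("rim",(300,350,245,292),lambda s,h:(s[:,2]>.005)&(s[:,2]<.03)&((h[:,0]<8)|(h[:,0]>172))&(h[:,1]>150))
rep("board",(405,470,220,285),lambda s,h:(s[:,2]>.006)&(s[:,2]<.02))
rep("cross",(240,308,195,230),lambda s,h:(s[:,2]>.055)&(h[:,1]<60))
rep("handle",(262,288,226,250),lambda s,h:(s[:,2]>.05)&((h[:,0]<8)|(h[:,0]>172))&(h[:,1]>120))
rep("bedfloor",(235,315,190,240),lambda s,h:(s[:,2]>.012)&(s[:,2]<.03)&(h[:,1]<60))
rep("cheeks",(260,290,172,190),lambda s,h:(s[:,2]>.055))
rep("used",(262,300,190,235),lambda s,h:(s[:,2]>.04)&(h[:,1]>60)&(h[:,0]>4)&(h[:,0]<25))
crop=cv2.resize(im[165:295,110:460,::-1],None,fx=2.28,fy=2.28*2 if 0 else 2.28,interpolation=cv2.INTER_CUBIC); cv2.imwrite("pics/crop0.png",crop)
```

```text
mA 212 rect [569. 405.] [34. 42.] 46.6 z [31. 35. 39.]
mB 211 rect [534. 304.] [44. 34.] 30.1 z [32. 35. 39.]
mC 225 rect [439. 379.] [44. 33.] 27.9 z [31. 35. 38.]
fig 206 rect [423. 259.] [41. 39.] 0.8 z [34. 46. 75.]
jar 474 rect [690. 292.] [55. 55.] 5.5 z [39. 78. 82.]
drive 1298 rect [ 581. -152.] [100.  99.] 88.1 z [35. 39. 42.]
spindle 38 rect [ 581. -153.] [14. 16.] 33.8 z [66. 73. 81.]
hub 134 rect [422. -99.] [34. 34.] 34.2 z [40. 45. 48.]
rim 492 rect [423. -99.] [94. 95.] 11.4 z [ 6.  9. 13.]
board 2103 rect [ 464. -401.] [122. 136.] 86.3 z [ 7. 11. 14.]
cross 749 rect [571.  38.] [ 82. 146.] 18.9 z [71. 75. 79.]
handle 108 rect [509.  39.] [39. 15.] 0.3 z [75. 80. 83.]
bedfloor 956 rect [578.  34.] [193. 118.] 87.8 z [14. 20. 26.]
cheeks 179 rect [644.  34.] [50. 31.] 84.7 z [65. 75. 79.]
used 33 rect [565.  21.] [14. 44.] 86.3 z [52. 55. 68.]
```

View pics/crop0.png

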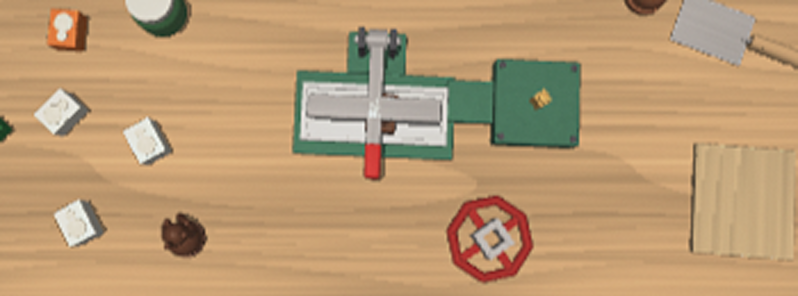

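```bash
python3 -m crank '[[[8.5,1.5,-3.5,0.5,0,0,1.6],[8.5,1.5,-3.5,0.5,0,0,1.6],[8.5,1.5,-3.5,0.5,0,0,1.6],[8.5,1.5,-3.5,0.5,0,0,1.6],[8.5,1.5,-3.5,0.5,0,0,1.6],[8.5,1.5,-3.5,0.5,0,0,1.6],[8.5,1.5,-3.5,0.5,0,0,1.6],[8.5,1.5,-3.5,0.5,0,0,1.6],[8.5,1.5,-3.5,0.5,0,0,1.6],[8.5,1.5,-3.5,0.5,0,0,1.6],[8.5,1.5,-3.5,0,0,0,1.6],[8.5,1.5,-3.5,0,0,0,1.6],[8.5,1.5,-3.5,0,0,0,1.6],[8.5,1.5,-3.5,0,0,0,1.6],[8.5,1.5,-3.5,0,0,0,1.6],[8.5,0,0,0,0,0,0]]]' 40
python3 - <<'E'
from h import *
im,d,p,W=shot("wrist","w1.png"); np.savez("pics/w1.npz",im=im,d=d,W=W)
print(np.round(p["hand_eye"],3).tolist(),p["fx"]); print(R.from_quat(manip.get_obs()["ee_rot"]).as_matrix().round(3))
E
```

```text
clock: 2.1
position: [0.4966, 0.035, 0.2521]
ee_rot: [0.017, 1.0, -0.0, -0.0]
ft_force: [0.3, 0.2, 0.1]
grip_width: 0.993
grasp_force: 0.0
[[-0.001, -0.945, -0.327, 0.085], [1.0, -0.001, -0.0, 0.001], [-0.0, -0.327, 0.945, -0.172], [0.0, 0.0, 0.0, 1.0]] 295.1846643125075
[[-0.999  0.033 -0.001]
 [ 0.033  0.999 -0.   ]
 [ 0.001 -0.    -1.   ]]
```

View pics/w1.png

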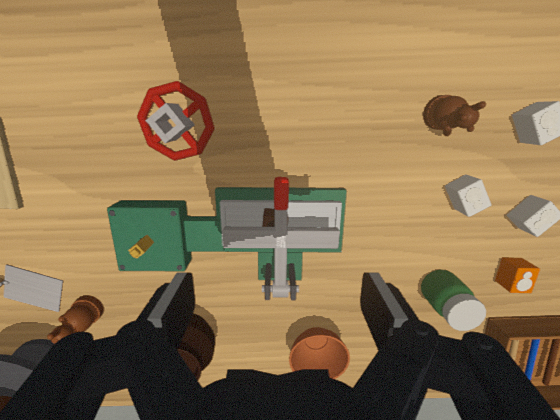

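The wrist view shows the handle at (281,193), the cross bar at row 237, the used mould peeking out at (269,217) and the hinge at (281,290).

```bash
cat >> h.py <<'E'
def rep(c,hsv,name,box,cond):
    u0,u1,v0,v1=box; s=c[v0:v1,u0:u1].reshape(-1,3); h=hsv[v0:v1,u0:u1].reshape(-1,3).astype(int)
    q=s[cond(s,h)&~np.isnan(s[:,0])]
    if len(q)<3: print(name,len(q)); return
    r=cv2.minAreaRect((q[:,:2]*1000).astype(np.float32))
    print(name,len(q),"rect",np.round(r[0],1),np.round(r[1],1),round(r[2],1),"z",np.round(np.percentile(q[:,2],[5,50,95])*1000,1))
    return q
E
python3 - <<'E'
from h import *
z=np.load("pics/w1.npz"); im,d,W=z["im"],z["d"],z["W"]; p=eyes.camera_params("wrist")
c=cloud(d,p,W); hsv=cv2.cvtColor(im,cv2.COLOR_RGB2HSV)
r=lambda *a: rep(c,hsv,*a)
q=r("handle",(268,296,172,215),lambda s,h:(s[:,2]>.06)&((h[:,0]<8)|(h[:,0]>172))&(h[:,1]>120))
print(np.polyfit(q[:,0],q[:,2],1))
r("inner",(205,355,190,260),lambda s,h:(s[:,2]>.014)&(s[:,2]<.03)&(h[:,1]<60))
r("green bed",(205,355,180,260),lambda s,h:(s[:,2]>.0)&(s[:,2]<.03)&(h[:,1]>80)&(h[:,0]>60)&(h[:,0]<95))
r("cross",(205,355,215,262),lambda s,h:(s[:,2]>.06)&(h[:,1]<60))
r("cheeks",(255,310,262,305),lambda s,h:s[:,2]>.06)
r("used",(255,300,205,232),lambda s,h:(s[:,2]>.03)&(h[:,1]>80)&(h[:,0]>4)&(h[:,0]<25))
r("drive",(100,195,190,275),lambda s,h:(s[:,2]>.036)&(s[:,2]<.044)&(h[:,0]>60)&(h[:,1]>80))
r("spindle",(125,160,228,265),lambda s,h:s[:,2]>.05)
r("spindletop",(125,160,228,265),lambda s,h:s[:,2]>.077)
r("hub",(140,200,95,150),lambda s,h:s[:,2]>.043)
r("rim",(130,220,75,165),lambda s,h:(s[:,2]>.008)&(s[:,2]<.016)&((h[:,0]<8)|(h[:,0]>172))&(h[:,1]>120))
for n,(u,v) in {"mB":(467,195),"mA":(532,215),"mC":(535,120)}.items():
    r(n,(u-28,min(u+28,560),v-28,v+28),lambda s,h:(s[:,2]>.033)&(s[:,2]<.039)&(h[:,1]<70))
E
```

```text
handle 460 rect [506.6  40.3] [17.  38.6] 87.9 z [76.9 81.5 83.2]
[0.02958149 0.06607993]
inner 2733 rect [573.5  35.9] [182.6 110. ] 88.0 z [17.  20.4 25.7]
green bed 1664 rect [573.2  27.8] [205.7 112.8] 87.2 z [12.6 14.4 24.7]
cross 2780 rect [566.7  37.8] [148.6  67. ] 70.6 z [70.3 76.7 78.3]
cheeks 803 rect [629.3  35.1] [50.6 57.3] 89.0 z [66.5 74.8 78.4]
used 175 rect [538.8  28.2] [17.3 44.6] 58.9 z [34.4 55.5 57.4]
drive 3938 rect [ 578.5 -151.4] [98.9 98. ] 88.0 z [38.5 39.9 41.2]
spindle 251 rect [ 579.  -152.1] [15.2 16.2] 32.2 z [52.5 71.8 80.4]
spindletop 58 rect [ 579.  -151.8] [9.9 9.6] 31.1 z [77.8 79.6 81. ]
hub 616 rect [420.9 -98.2] [34.2 34.7] 34.4 z [44.5 46.2 47.5]
rim 2119 rect [420.7 -97.8] [95.  95.6] 11.3 z [ 9.  11.1 13. ]
mB 777 rect [533.8 304.2] [44.  34.1] 28.8 z [34.4 36.1 37.5]
mA 719 rect [567.8 406.3] [35.6 43.7] 48.1 z [34.3 36.1 37.5]
mC 899 rect [439.  380.1] [45.2 34.2] 27.2 z [34.3 36.2 37.6]
```

```bash
python3 -m crank '[[[6,0.5,0.25,-4,0,0,0],[6,0.5,0.25,-4,0,0,0],[6,0,0,-4,0,0,0],[6,0,0,-4,0,0,0],[6,0,0,-3.5,0,0,0],[6,0,0,-0.5,0,0,0],[1,0,0,0,0,0,0],[1,0,0,0,0,0,0],[1,0,0,0,0,0,0],[1,0,0,0,0,0,0],[1,0,0,0,0,0,0],[1,0,0,0,0,0,0]]]' 25
python3 -m crank '[[[1,0.13,0,1.04,0,0,0],[1,0.13,0,1.04,0,0,0],[1,0.28,0,1.01,0,0,0],[1,0.29,0,1.01,0,0,0],[1,0.43,-0.02,0.95,0,0,0],[1,0.43,-0.02,0.96,0,0,0],[1,0.57,-0.03,0.88,0,0,0],[1,0.57,-0.03,0.88,0,0,0],[1,0,0,0,0,0,0]]]'
```

```text
clock: 3.65
position: [0.5063, 0.0432, 0.0525]
ee_rot: [0.015, 1.0, 0.0, 0.0]
ft_force: [0.7, 0.6, 0.9]
grip_width: 0.123
grasp_force: 0.4
clock: 4.78
position: [0.5352, 0.0421, 0.1307]
ee_rot: [0.015, 1.0, 0.0, 0.001]
ft_force: [-1.1, -0.2, -0.9]
grip_width: 0.117
grasp_force: 0.0
```

Run:
```python
from h import *
im,d,p,W=shot("wrist","w2.png"); print(manip.get_obs()["position"])
```

```text
[0.53465468 0.04209721 0.13009974]
```

View pics/w2.png

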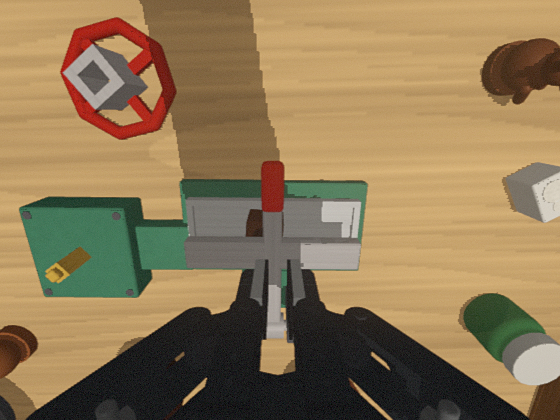

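The lever stayed down, with the handle at (272,187), so the grip missed. I'll re-measure from this pose.

Run:
```python
from h import *
im,d,p,W=shot("wrist")
c=cloud(d,p,W); hsv=cv2.cvtColor(im,cv2.COLOR_RGB2HSV)
q=rep(c,hsv,"handle",(255,290,155,215),lambda s,h:(s[:,2]>.04)&((h[:,0]<8)|(h[:,0]>172))&(h[:,1]>120))
rep(c,hsv,"inner",(180,370,180,270),lambda s,h:(s[:,2]>.014)&(s[:,2]<.03)&(h[:,1]<60))
# fingertip points
m=(hsv[...,2]<60)&(c[...,2]<.25)
ct=c[240:330,225:335].reshape(-1,3); hh=hsv[240:330,225:335].reshape(-1,3)
f=ct[(ct[:,2]>.1)]; print("low finger pts",np.round(np.nanpercentile(f,[1,5,50,95],axis=0),3).tolist())
o=manip.get_obs(); print(o["position"],o["grip_width"])
```

```text
handle 1098 rect [506.8  40.1] [17.2 38.9] 88.7 z [77.6 80.4 82. ]
inner 5509 rect [558.3  34.8] [ 85.7 194.9] 9.5 z [18.6 20.4 25.7]
low finger pts [[0.521, 0.025, 0.165], [0.522, 0.026, 0.168], [0.524, 0.048, 0.197], [0.534, 0.062, 0.215]]
[0.53428472 0.04211028 0.12978742] 0.11740810613182724
```

```bash
python3 -m crank '[[[6,-1.4,-0.1,1,0,0,0],[6,-1.4,-0.1,0,0,0,0],[6,0,0,0,0,0,0],[6,0,0,-3.5,0,0,0],[6,0,0,-3.5,0,0,0],[6,0,0,-2,0,0,0],[6,0,0,0,0,0,0]]]' 40
python3 -m crank '[[[0.5,0,0,0,0,0,0],[0.5,0,0,0,0,0,0],[0.5,0,0,0,0,0,0]]]'
python3 -m crank '[[[0.5,0,0,0,0,0,0],[0.5,0,0,0,0,0,0],[0.5,0,0,0,0,0,0],[0.5,0,0,0,0,0,0]]]'
python3 - <<'E'
from h import *
shot("wrist","w3.png");
E
```

```text
clock: 5.75
position: [0.5054, 0.0399, 0.0485]
ee_rot: [0.015, 1.0, -0.001, -0.001]
ft_force: [-0.5, -0.2, 1.1]
grip_width: 0.703
grasp_force: 0.0
clock: 6.12
position: [0.5071, 0.0392, 0.0508]
ee_rot: [0.015, 1.0, -0.0, 0.001]
ft_force: [0.9, -5.0, 1.6]
grip_width: 0.166
grasp_force: 39.0
clock: 6.62
position: [0.507, 0.0392, 0.0505]
ee_rot: [0.015, 1.0, -0.0, 0.001]
ft_force: [1.7, -5.9, 1.2]
grip_width: 0.166
grasp_force: 39.0
```

View pics/w3.png

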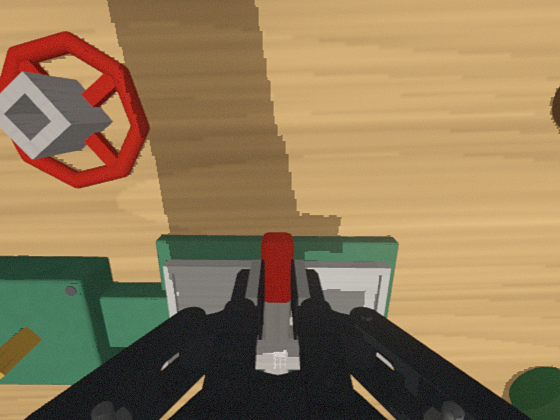

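The handle is now held between the pads at (277,265). I'll swing the lever.

```bash
python3 -m crank '[[[0,0.13,0,1.04,0,0,0],[0,0.13,0,1.04,0,0,0],[0,0.28,0,1.01,0,0,0],[0,0.29,0,1.01,0,0,0],[0,0.43,-0.02,0.95,0,0,0],[0,0.43,-0.02,0.96,0,0,0],[0,0.57,-0.03,0.88,0,0,0],[0,0.57,-0.03,0.88,0,0,0]]]' 30
python3 -m crank '[[[0,0.7,-0.03,0.78,0,0,0],[0,0.7,-0.03,0.79,0,0,0],[0,0.8,-0.03,0.67,0,0,0],[0,0.81,-0.03,0.68,0,0,0],[0,0.89,-0.03,0.54,0,0,0],[0,0.9,-0.03,0.55,0,0,0],[0,0.97,-0.03,0.4,0,0,0],[0,0.97,-0.03,0.41,0,0,0],[0,1.01,-0.04,0.25,0,0,0],[0,1.02,-0.04,0.26,0,0,0]]]'
python3 - <<'E'
from h import *
shot("wrist","w4.png");
E
```

```text
clock: 7.68
position: [0.5352, 0.0391, 0.1283]
ee_rot: [0.015, 1.0, 0.0, -0.0]
ft_force: [-0.5, 0.4, -0.4]
grip_width: -0.003
grasp_force: 0.0
clock: 8.93
position: [0.6231, 0.0359, 0.181]
ee_rot: [0.015, 1.0, -0.0, -0.0]
ft_force: [-0.5, -0.4, -0.3]
grip_width: -0.001
grasp_force: 0.0
```

View pics/w4.png

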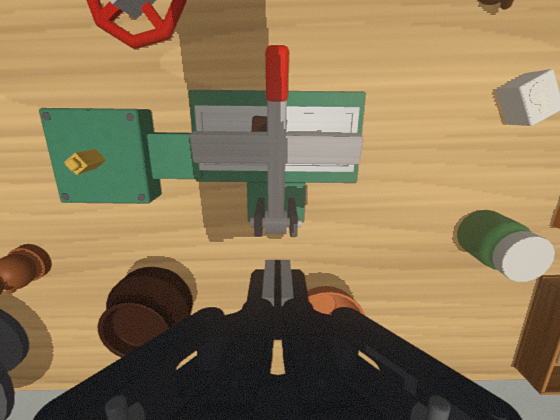

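The grip slid off. The handle at (277,73) looks slightly raised.

Run:
```python
from h import *
im,d,p,W=shot("wrist")
c=cloud(d,p,W); hsv=cv2.cvtColor(im,cv2.COLOR_RGB2HSV)
q=rep(c,hsv,"handle",(260,295,38,108),lambda s,h:(s[:,2]>.04)&((h[:,0]<8)|(h[:,0]>172))&(h[:,1]>120))
for x in (.495,.505,.515,.525): print(x, np.median(q[abs(q[:,0]-x)<.004,2]) if (abs(q[:,0]-x)<.004).any() else None)
rep(c,hsv,"cross",(180,370,125,172),lambda s,h:(s[:,2]>.06)&(h[:,1]<60))
```

```text
handle 1217 rect [511.6  40.2] [16.8 37.9] 87.5 z [101.  105.4 109.2]
0.495 0.10825744806418844
0.505 0.1069163959209754
0.515 0.10470420889709256
0.525 0.10229526357556698
cross 5651 rect [571.   37.6] [149.2  41. ] 87.9 z [86.1 90.5 93.3]
```

```bash
python3 -m crank '[[[6,-3,0.1,0,0,0,0],[6,-4,0.1,0,0,0,0],[6,-4,0.2,0,0,0,0],[6,0,0,-3,0,0,0],[6,0,0,-4,0,0,0],[6,0,0,-3.7,0,0,0],[6,0,0,0,0,0,0],[0,0,0,0,0,0,0],[0,0,0,0,0,0,0],[0,0,0,0,0,0,0],[0,0,0,0,0,0,0],[0,0,0,0,0,0,0]]]' 70
python3 -m crank '[[[0,0.15,0,0.7,0,0,0],[0,0.2,0,0.7,0,0,0],[0,0.2,0,0.7,0,0,0],[0,0.25,0,0.65,0,0,0]]]'
python3 -m crank '[[[0,0.28,-0.02,0.64,0,0,0],[0,0.28,-0.02,0.64,0,0,0],[0,0.28,-0.02,0.63,0,0,0],[0,0.38,-0.02,0.59,0,0,0],[0,0.38,-0.02,0.59,0,0,0],[0,0.38,-0.02,0.58,0,0,0]]]'
```

```text
clock: 10.52
position: [0.513, 0.039, 0.0746]
ee_rot: [0.015, 1.0, -0.0, 0.001]
ft_force: [0.7, -5.6, 1.0]
grip_width: 0.13
grasp_force: 68.4
clock: 11.02
position: [0.5231, 0.0386, 0.1024]
ee_rot: [0.015, 1.0, -0.001, 0.003]
ft_force: [13.3, -5.7, -10.4]
grip_width: 0.102
grasp_force: 68.3
clock: 11.78
position: [0.5405, 0.0388, 0.1386]
ee_rot: [0.015, 1.0, 0.0, -0.0]
ft_force: [-0.1, 0.7, 0.7]
grip_width: 0.002
grasp_force: 0.0
```

```bash
cat > lev.py <<'E'
from h import *
im,d,p,W=shot("wrist")
c=cloud(d,p,W); hsv=cv2.cvtColor(im,cv2.COLOR_RGB2HSV)
q=rep(c,hsv,"handle",(245,315,0,330),lambda s,h:(s[:,2]>.055)&((h[:,0]<8)|(h[:,0]>172))&(h[:,1]>120))
x=q[:,0]; print(np.polyfit(x,q[:,2],1), "slope angle",np.arctan(-np.polyfit(x,q[:,2],1)[0]), manip.get_obs()["position"])
E
python3 lev.py
```

```text
handle 1588 rect [544.1  31.6] [26.3 83.8] 68.7 z [131.8 142.6 148.8]
[-0.9194277   0.61850782] slope angle 0.7434455418353919 [0.54122427 0.03879473 0.13937734]
```

```bash
python3 -m crank '[[[7,0,0,4,0,0,0],[7,-0.8,0.1,0,0,0,0],[7,-0.8,0,0,0,0,0],[7,0,0,-3,0,0,0],[7,0,0,-3,0,0,0],[7,0,0,-1.3,0,0,0],[7,0,0,0,0,0,0]]]' 50
python3 -m crank '[[[0,0,0,0,0,0,0],[0,0,0,0,0,0,0],[0,0,0,0,0,0,0],[0,0,0,0,0,0,0],[0,0,0,0,0,0,0]]]' 50
python3 lev.py
python3 - <<'E'
from h import *
im,d,p,W=shot("side"); o=manip.get_obs()["position"]
Q=np.linalg.inv(W)@np.append(o,1); u=int(Q[0]/Q[2]*p["fx"]+p["cx"]); v=int(Q[1]/Q[2]*p["fy"]+p["cy"]); print(u,v)
cv2.imwrite("pics/s5.png",cv2.resize(im[v-70:v+40,u-65:u+65,::-1],None,fx=5,fy=5,interpolation=cv2.INTER_CUBIC))
E
```

```text
clock: 12.7
position: [0.5235, 0.0396, 0.1045]
ee_rot: [0.015, 1.0, -0.0, -0.001]
ft_force: [-0.5, -0.5, 0.6]
grip_width: 0.819
grasp_force: 0.0
clock: 13.32
position: [0.5242, 0.0385, 0.1056]
ee_rot: [0.016, 1.0, -0.0, -0.0]
ft_force: [-2.0, -5.0, 2.8]
grip_width: 0.189
grasp_force: 51.3
handle 1922 rect [531.6  36.9] [27.3 57.8] 68.8 z [133.8 142.4 148. ]
[-0.46508676  0.38165495] slope angle 0.43532900418416426 [0.52420167 0.03842834 0.10556368]
259 211
```

View pics/s5.png

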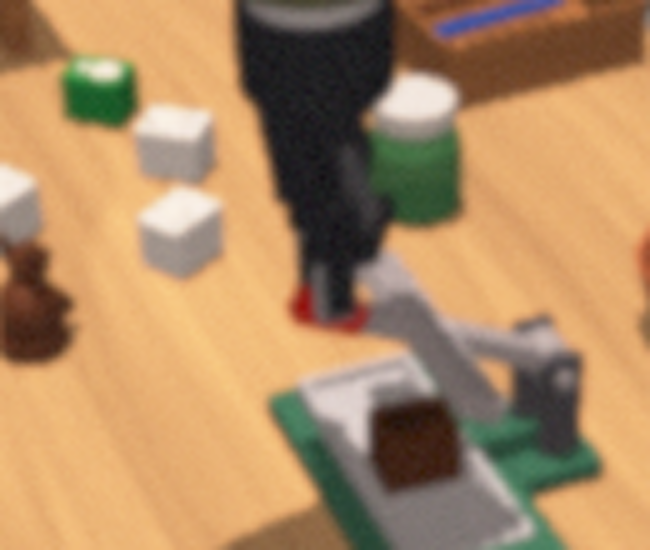

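The side crop shows the fingertips at (330,315) just reaching the handle's lower edge, about 10 mm short of the TCP. I need to grasp deeper from here on.

```bash
python3 -m crank '[[[0,0.38,-0.02,0.59,0,0,0],[0,0.38,-0.02,0.59,0,0,0],[0,0.38,-0.02,0.58,0,0,0],[0,0.46,-0.02,0.53,0,0,0],[0,0.47,-0.02,0.52,0,0,0],[0,0.47,-0.02,0.52,0,0,0]]]' 70
python3 -m crank '[[[0,0.53,-0.02,0.45,0,0,0],[0,0.54,-0.02,0.45,0,0,0],[0,0.54,-0.02,0.45,0,0,0],[0,0.6,-0.02,0.37,0,0,0],[0,0.6,-0.02,0.36,0,0,0],[0,0.59,-0.02,0.36,0,0,0]]]'
python3 lev.py
```

```text
clock: 14.18
position: [0.5505, 0.0373, 0.1373]
ee_rot: [0.015, 1.0, -0.001, 0.0]
ft_force: [12.6, -4.5, -22.0]
grip_width: 0.182
grasp_force: 68.7
clock: 14.92
position: [0.5831, 0.0361, 0.1607]
ee_rot: [0.015, 1.0, -0.001, -0.001]
ft_force: [6.1, -5.5, -20.5]
grip_width: 0.169
grasp_force: 68.5
handle 1263 rect [571.1  29.8] [33.7 29. ] 87.0 z [195.7 201.9 205.2]
[-0.48972821  0.47637121] slope angle 0.4553964625977004 [0.58379897 0.03604369 0.16099396]
```

```bash
python3 -m crank '[[[0,0.65,-0.02,0.27,0,0,0],[0,0.65,-0.02,0.27,0,0,0],[0,0.64,-0.02,0.27,0,0,0],[0,0.68,-0.02,0.17,0,0,0],[0,0.68,-0.02,0.17,0,0,0],[0,0.67,-0.02,0.17,0,0,0]]]' 70
python3 -m crank '[[[0,0.7,-0.02,0.07,0,0,0],[0,0.7,-0.02,0.07,0,0,0],[0,0.69,-0.03,0.06,0,0,0],[0,0.7,-0.02,-0.04,0,0,0],[0,0.7,-0.02,-0.04,0,0,0],[0,0.69,-0.02,-0.04,0,0,0]]]'
python3 lev.py
```

```text
clock: 15.72
position: [0.6223, 0.0345, 0.1744]
ee_rot: [0.016, 1.0, -0.001, -0.002]
ft_force: [-1.1, -5.8, -12.4]
grip_width: 0.152
grasp_force: 68.8
clock: 16.48
position: [0.6659, 0.035, 0.1773]
ee_rot: [0.015, 1.0, 0.0, 0.0]
ft_force: [0.6, 0.2, -0.3]
grip_width: 0.0
grasp_force: 0.0
handle 1592 rect [613.5  32.3] [97.9 19.6] 14.8 z [201.  223.8 225.5]
[ 0.88324584 -0.33002526] slope angle -0.7234811674919328 [0.66633058 0.03492509 0.17700755]
```

```bash
python3 -m crank '[[[0,0,0,4,0,0,0],[0,0,0,4,0,0,0],[0,-4,0,0,0,0,0],[0,-4,0,0,0,0,0],[0,-3.5,0,0,0,0,0],[0,0,0.1,-4,0,0,0],[0,0,0.1,-4,0,0,0]]]' 40
python3 -m crank '[[[0,1,0,0,0,0,0],[0,1,0,0,0,0,0],[0,1,0,0,0,0,0],[0,1,0,0,0,0,0],[0,1,0,0,0,0,0],[0,1,0,0,0,0,0],[0,1,0,0,0,0,0],[0,1,0,0,0,0,0],[0,1,0,0,0,0,0],[0,1,0,0,0,0,0],[0,1,0,0,0,0,0],[0,1,0,0,0,0,0]]]'
python3 -m crank '[[[0,-2,0,0,0,0,0],[0,-4,0,0,0,0,0],[0,-4,0,2,0,0,0],[0,-4,0,3,0,0,0],[6,0,0,0,0,0,0]]]'
python3 - <<'E'
from h import *
shot("wrist","w6.png")
E
python3 lev.py
```

```text
clock: 17.4
position: [0.5504, 0.0371, 0.1769]
ee_rot: [0.015, 1.0, 0.001, 0.001]
ft_force: [0.5, 0.4, -0.7]
grip_width: 0.002
grasp_force: 0.0
clock: 18.9
position: [0.6707, 0.0371, 0.1767]
ee_rot: [0.015, 1.0, 0.0, -0.0]
ft_force: [-1.9, 0.1, -0.4]
grip_width: -0.0
grasp_force: 0.9
clock: 19.52
position: [0.5306, 0.0373, 0.2303]
ee_rot: [0.015, 1.0, 0.002, 0.003]
ft_force: [0.5, -1.0, -0.3]
grip_width: 0.2
grasp_force: 0.0
handle 4 rect [540.8  26.3] [ 2.6 39.8] 88.0 z [ 55.2 172.3 294.7]
[-6.8040965   3.83793384] slope angle 1.424870734773723 [0.53102111 0.03729583 0.22753159]
```

View pics/w6.png

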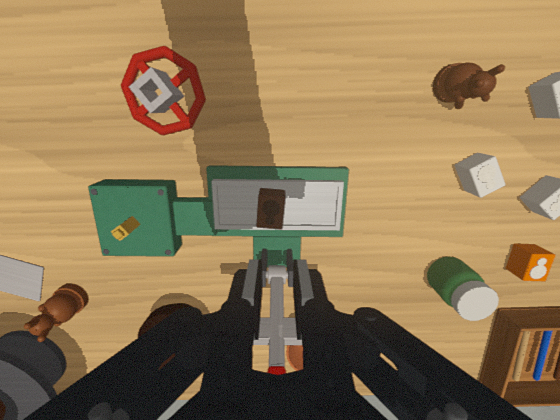

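The lever now leans back past upright, with the handle at (277,370). The used mould at (271,208) is clear in the bed.

```bash
cat > bed.py <<'E'
from h import *
im,d,p,W=shot("wrist")
c=cloud(d,p,W); hsv=cv2.cvtColor(im,cv2.COLOR_RGB2HSV)
ok=lambda s:(s[:,0]>.50)&(s[:,0]<.63)&(s[:,1]>-.07)&(s[:,1]<.15)
A=(0,560,0,420)
rep(c,hsv,"used",A,lambda s,h:ok(s)&(s[:,2]>.05)&(s[:,2]<.062)&(h[:,1]>80)&(h[:,0]<25))
rep(c,hsv,"rim",A,lambda s,h:ok(s)&(s[:,2]>.023)&(s[:,2]<.028)&(h[:,1]<60))
rep(c,hsv,"floor",A,lambda s,h:ok(s)&(s[:,2]>.017)&(s[:,2]<.0225)&(h[:,1]<60))
rep(c,hsv,"hub",A,lambda s,h:(s[:,0]<.5)&(s[:,1]<0)&(s[:,2]>.043)&(s[:,2]<.05))
rep(c,hsv,"spin",A,lambda s,h:(abs(s[:,0]-.579)<.03)&(abs(s[:,1]+.152)<.03)&(s[:,2]>.05))
w=(h:=hsv[...,1]<70)&(c[...,2]>.033)&(c[...,2]<.039)&(c[...,1]>.16)
n,l,st,ce=cv2.connectedComponentsWithStats(w.astype(np.uint8))
for i in range(1,n):
    if st[i,4]>200:
        q=c[l==i]; r=cv2.minAreaRect((q[:,:2]*1000).astype(np.float32)); print("white",np.round(r[0],1),np.round(r[1],1),round(r[2],1),st[i,:4])
print(manip.get_obs()["position"])
E
python3 bed.py
```

```text
used 827 rect [564.4  29.2] [32.3 42.9] 83.6 z [54.6 56.  57.4]
rim 1522 rect [567.3  37.6] [173.8  69. ] 87.6 z [23.6 25.  26.3]
floor 3816 rect [567.9  35.4] [170.8  70.7] 87.9 z [18.7 20.1 21.5]
hub 797 rect [420.9 -98.2] [34.6 34.5] 34.2 z [44.4 46.1 47.5]
spin 298 rect [ 579.  -151.8] [15.  16.2] 33.7 z [52.4 72.4 80.1]
white [533.7 304.1] [44.3 33.8] 29.9 [470 157  38  42]
white [573.3 400.6] [32.9 28.5] 47.0 [541 189  19  32]
white [668.2 405.4] [22.6 31.5] 69.1 [532 260  17  21]
[0.53091822 0.03714017 0.22674142]
```

```bash
python3 -m crank '[[[7,1.1,-0.3,-3,0,0,-1.6],[7,1.1,-0.3,-3,0,0,-1.6],[7,1.1,-0.2,-3,0,0,-1.5],[7,0,0,-4,0,0,0],[7,0,0,-4,0,0,0],[7,0,0,-2.5,0,0,0],[7,0,0,-1.2,0,0,0],[7,0,0,0,0,0,0],[0,0,0,0,0,0,0],[0,0,0,0,0,0,0],[0,0,0,0,0,0,0],[0,0,0,0,0,0,0]]]' 50
python3 -m crank '[[[0,0,0,1,0,0,0],[0,0,0,2,0,0,0],[0,0,0,3,0,0,0],[0,0,0,3,0,0,0],[0,0,0,3,0,0,0]]]'
```

```text
clock: 21.18
position: [0.564, 0.0289, 0.0212]
ee_rot: [0.056, 0.998, 0.0, 0.001]
ft_force: [-1.8, 0.1, 5.2]
grip_width: 0.373
grasp_force: 49.4
clock: 21.8
position: [0.5631, 0.0288, 0.1417]
ee_rot: [0.056, 0.998, 0.0, 0.0]
ft_force: [-0.2, 0.8, -1.2]
grip_width: 0.376
grasp_force: 49.9
```

```bash
python3 -m crank '[[[0,-1.1,-4.3,0,0,0,0],[0,-1.1,-4.3,0,0,0,0],[0,-1.1,-4.3,0,0,0,0],[0,-1.1,-4.3,0,0,0,0],[0,-1.1,-4.3,0,0,0,0],[0,-1.1,-4.3,0,0,0,0],[0,-1.1,-4.3,0,0,0,0],[0,-1.1,-4.3,0,0,0,0],[0,-1.1,-4.3,0,0,0,0],[0,0,-4.3,0,0,0,0],[0,0,0,-4,0,0,0],[0,0,0,-4,0,0,0],[0,0,0,-3,0,0,0],[0,0,0,-1.6,0,0,0],[0,0,0,0,0,0,0]]]' 50
python3 - <<'E'
from h import *
im,d,p,W=shot("side","s7.png")
E
```

```text
clock: 23.68
position: [0.4644, -0.4012, 0.0142]
ee_rot: [0.056, 0.998, 0.0, 0.0]
ft_force: [1.6, 0.5, 0.1]
grip_width: 0.374
grasp_force: 53.3
```

View pics/s7.png

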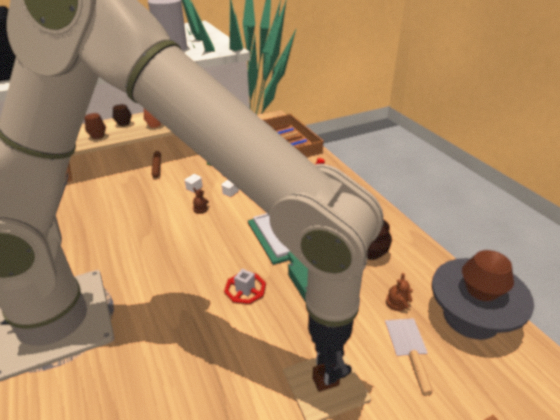

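The used mould is in the gripper at (327,376), over the board. I'll release it and go to the wheel.

```bash
python3 -m crank '[[[5,0,0,0,0,0,0],[7,0,0,0,0,0,0],[7,0,0,0,0,0,0],[7,0,0,3,0,0,0],[7,0,0,4,0,0,0],[7,0,0,5,0,0,0],[7,0,0,5,0,0,0],[7,-0.7,3.5,0,0,0,5],[7,-0.7,3.5,0,0,0,5],[7,-0.7,3.5,0,0,0,5],[7,-0.7,3.5,0,0,0,5],[7,-0.7,3.5,0,0,0,5],[7,-0.7,3.5,0,0,0,5],[7,0,3.5,0,0,0,5],[7,0,3.5,0,0,0,5],[7,0,0,0,0,0,0]]]' 50
python3 - <<'E'
from h import *
im,d,p,W=shot("wrist"); c=cloud(d,p,W); hsv=cv2.cvtColor(im,cv2.COLOR_RGB2HSV); A=(0,560,0,420)
rep(c,hsv,"hub",A,lambda s,h:(abs(s[:,0]-.421)<.03)&(abs(s[:,1]+.098)<.03)&(s[:,2]>.043)&(s[:,2]<.05))
rep(c,hsv,"spin",A,lambda s,h:(abs(s[:,0]-.579)<.03)&(abs(s[:,1]+.152)<.03)&(s[:,2]>.05))
im,d,p,W=shot("top"); c=cloud(d,p,W); hsv=cv2.cvtColor(im,cv2.COLOR_RGB2HSV)
rep(c,hsv,"used",A,lambda s,h:(abs(s[:,0]-.464)<.06)&(abs(s[:,1]+.4)<.06)&(s[:,2]>.035)&(s[:,2]<.06))
o=manip.get_obs(); print(o["joint_pos"].round(2))
M=R.from_quat(o["ee_rot"]).as_matrix(); print("tool y",np.degrees(np.arctan2(M[1,1],M[0,1])),o["position"])
E
```

```text
clock: 25.72
position: [0.4223, -0.119, 0.1841]
ee_rot: [-0.291, 0.957, 0.0, 0.0]
ft_force: [-0.4, -0.1, 0.6]
grip_width: 0.825
grasp_force: 0.0
hub 687 rect [420.7 -98.7] [34.4 33.7] 33.8 z [44.9 46.2 47.4]
spin 94 rect [ 578.4 -159.9] [ 6.4 13.2] 80.8 z [51.5 65.5 74.7]
used 191 rect [ 467.8 -401.8] [44.6 32.5] 0.8 z [42.4 46.8 49.9]
[-0.31 -0.1   0.46  1.97  0.05  1.27  2.29]
tool y 123.53997872155844 [ 0.42217447 -0.12158876  0.18412812]
```

```bash
python3 -m crank '[[[7,-0.1,2.3,-3,0,0,0.5],[7,0,0,-4,0,0,0],[7,0,0,-4,0,0,0],[7,0,0,-4,0,0,0],[7,0,0,-1.7,0,0,0],[7,0,0,0,0,0,0],[0,0,0,0,0,0,0],[0,0,0,0,0,0,0],[0,0,0,0,0,0,0],[0,0,0,0,0,0,0]]]' 70
python3 -m crank '[[[0,0,0,0,0,0,0],[0,0,0,1,0,0,0],[0,0,0,2,0,0,0],[0,0,0,3,0,0,0],[0,0,0,3,0,0,0],[0,0,0,3,0,0,0],[0,0,0,0,0,0,0]]]'
python3 - <<'E'
from h import *
im,d,p,W=shot("wrist","w8.png"); c=cloud(d,p,W); hsv=cv2.cvtColor(im,cv2.COLOR_RGB2HSV); A=(0,560,0,420)
o=manip.get_obs(); t=o["position"]; print(t)
rep(c,hsv,"rim",A,lambda s,h:(np.hypot(s[:,0]-t[0],s[:,1]-t[1])<.07)&(s[:,2]>.09)&((h[:,0]<8)|(h[:,0]>172))&(h[:,1]>120))
rep(c,hsv,"spin",A,lambda s,h:(abs(s[:,0]-.579)<.03)&(abs(s[:,1]+.152)<.03)&(s[:,2]>.05)&(s[:,2]<.085))
rep(c,hsv,"spintop",A,lambda s,h:(abs(s[:,0]-.579)<.03)&(abs(s[:,1]+.152)<.03)&(s[:,2]>.077)&(s[:,2]<.083))
E
```

```text
clock: 27.08
position: [0.4214, -0.0981, 0.0172]
ee_rot: [-0.293, 0.956, 0.0, 0.0]
ft_force: [0.4, 0.3, -0.7]
grip_width: 0.002
grasp_force: 0.0
clock: 27.95
position: [0.4227, -0.0984, 0.1396]
ee_rot: [-0.293, 0.956, -0.0, 0.002]
ft_force: [-0.1, 0.1, 0.3]
grip_width: -0.003
grasp_force: 0.0
[ 0.42179685 -0.09824025  0.13807805]
rim 42 rect [415.3 -95.2] [ 28.3 105.4] 39.2 z [206.5 242.9 260.2]
spin 570 rect [ 579.  -152.6] [16.2 16.5] 33.3 z [52.1 69.1 80.1]
spintop 106 rect [ 578.7 -153.1] [10.3 10. ] 39.4 z [77.5 79.5 80.8]
```

View pics/w8.png

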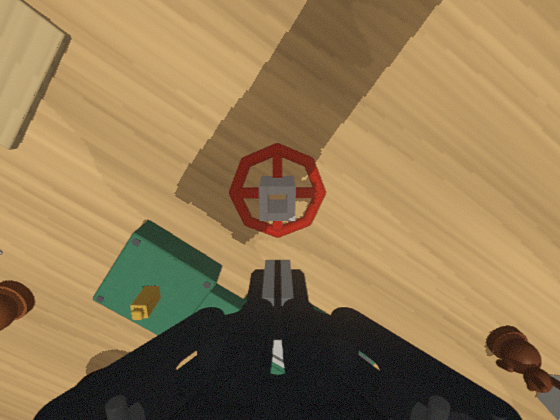

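The wheel stayed on the table at (278,193) and the grip closed above it. I'll go deeper.

```bash
python3 - <<'E'
from h import *
im,d,p,W=shot("wrist"); c=cloud(d,p,W); hsv=cv2.cvtColor(im,cv2.COLOR_RGB2HSV); A=(0,560,0,420)
rep(c,hsv,"hub",A,lambda s,h:(abs(s[:,0]-.421)<.03)&(abs(s[:,1]+.098)<.03)&(s[:,2]>.043)&(s[:,2]<.05))
E
python3 -m crank '[[[7,0,0,0,0,0,0],[7,0,0,0,0,0,0],[7,0,0,0,0,0,0],[7,0,0,-4,0,0,0],[7,0,0,-4,0,0,0],[7,0,0,-3,0,0,0],[7,0,0,-1.5,0,0,0],[7,0,0,-0.5,0,0,0],[7,0,0,0,0,0,0],[4.2,0,0,0,0,0,0],[4.2,0,0,0,0,0,0],[4.2,0,0,0,0,0,0]]]' 70
python3 -m crank '[[[0,0,0,0,0,0,0],[0,0,0,0,0,0,0]]]'
python3 -m crank '[[[0,0,0,0,0,0,0],[0,0,0,0,0,0,0],[0,0,0,0,0,0,0]]]'
```

```text
hub 915 rect [420.9 -98.9] [34.1 33.6] 34.7 z [44.9 46.1 47.3]
clock: 29.55
position: [0.4214, -0.0981, 0.0073]
ee_rot: [-0.293, 0.956, 0.0, 0.0]
ft_force: [-0.4, 0.6, -0.1]
grip_width: 0.489
grasp_force: 0.0
clock: 29.8
position: [0.4216, -0.0983, 0.0076]
ee_rot: [-0.293, 0.956, 0.0, 0.0]
ft_force: [-2.5, -0.6, 10.5]
grip_width: 0.374
grasp_force: 69.2
clock: 30.18
position: [0.4216, -0.0983, 0.0076]
ee_rot: [-0.293, 0.956, 0.0, 0.0]
ft_force: [-3.9, -0.5, 10.5]
grip_width: 0.376
grasp_force: 69.2
```

```bash
python3 -m crank '[[[0,0,0,1,0,0,0],[0,0,0,2,0,0,0],[0,0,0,3,0,0,0],[0,0,0,3,0,0,0],[0,0,0,2.5,0,0,0],[0,0,0,0,0,0,0]]]'
python3 -m crank '[[[0,2.6,-0.9,0,0,0,0],[0,2.6,-0.9,0,0,0,0],[0,2.6,-0.9,0,0,0,0],[0,2.6,-0.9,0,0,0,0],[0,2.6,-0.9,0,0,0,0],[0,2.8,-0.9,0,0,0,0],[0,0,0,0,0,0,0],[0,0,0,0,0,0,0]]]'
python3 - <<'E'
from h import *
im,d,p,W=shot("wrist","w9.png"); c=cloud(d,p,W); hsv=cv2.cvtColor(im,cv2.COLOR_RGB2HSV); A=(0,560,0,420)
o=manip.get_obs(); t=o["position"]; print(t)
q=rep(c,hsv,"rim",A,lambda s,h:(np.hypot(s[:,0]-t[0],s[:,1]-t[1])<.07)&(s[:,2]>.09)&(s[:,2]<.14)&((h[:,0]<8)|(h[:,0]>172))&(h[:,1]>120))
A=np.c_[q[:,:2]-t[:2],np.ones(len(q))]; print(np.linalg.lstsq(A,q[:,2],rcond=None)[0])
E
```

```text
clock: 30.92
position: [0.4222, -0.0982, 0.1235]
ee_rot: [-0.293, 0.956, -0.0, 0.002]
ft_force: [-0.8, -0.3, -3.3]
grip_width: 0.373
grasp_force: 70.6
clock: 31.92
position: [0.578, -0.1521, 0.1206]
ee_rot: [-0.293, 0.956, 0.0, -0.001]
ft_force: [0.1, 0.3, -2.8]
grip_width: 0.372
grasp_force: 70.8
[ 0.57807056 -0.15201445  0.12105103]
rim 6819 rect [ 575.9 -152. ] [95.  95.1] 56.8 z [120.8 123.8 125.6]
[-0.00463574  0.0005451   0.12352448]
```

View pics/w9.png

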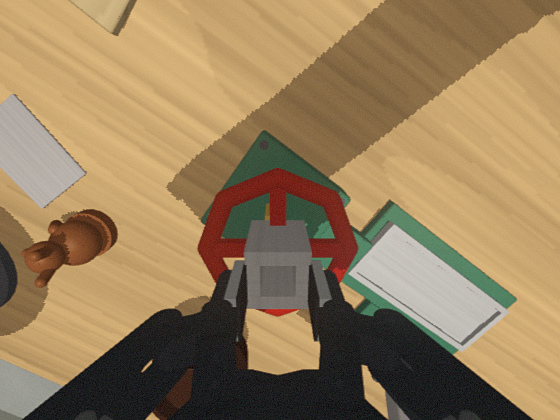

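Held level over the spindle; the rim is in view and its centre is about 3 mm short in x. Next I'll lower it.

```bash
python3 -m crank '[[[0,0.27,0,-1.5,0,0,0],[0,0,0,-1.5,0,0,0],[0,0,0,-0.6,0,0,0],[0,0,0,-0.5,0,0,0]]]'
python3 -m crank '[[[0,0,0,-0.5,0,0,0],[0,0,0,-0.5,0,0,0],[0,0,0,-0.5,0,0,0]]]'
python3 -m crank '[[[0,0,0,-0.5,0,0,0],[0,0,0,-0.5,0,0,0],[0,0,0,-0.4,0,0,0],[0,0,0,0,0,0,0]]]'
```

```text
clock: 32.48
position: [0.5816, -0.1521, 0.0804]
ee_rot: [-0.293, 0.956, 0.0, -0.0]
ft_force: [-0.6, 0.7, -3.1]
grip_width: 0.376
grasp_force: 70.8
clock: 32.85
position: [0.582, -0.1522, 0.0658]
ee_rot: [-0.293, 0.956, -0.0, 0.0]
ft_force: [-0.7, 0.2, -2.6]
grip_width: 0.374
grasp_force: 70.8
clock: 33.35
position: [0.5817, -0.1521, 0.0516]
ee_rot: [-0.293, 0.956, 0.0, -0.0]
ft_force: [-0.3, 0.5, -3.2]
grip_width: 0.373
grasp_force: 70.8
```

```bash
python3 -m crank '[[[0,0,0,-0.35,0,0,0],[0,0,0,0,0,0,0],[5,0,0,0,0,0,0],[6,0,0,0,0,0,0],[6,0,0,0,0,0,0],[6,0,0,2,0,0,0],[6,0,0,4,0,0,0],[6,0,0,5,0,0,0],[6,0,0,5,0,0,0],[6,-4,2,0,0,0,-6],[6,-4,2,0,0,0,-6],[6,0,0,0,0,0,0]]]'
python3 - <<'E'
from h import *
im,d,p,W=shot("wrist"); c=cloud(d,p,W); hsv=cv2.cvtColor(im,cv2.COLOR_RGB2HSV); A=(0,560,0,420)
rep(c,hsv,"rim",A,lambda s,h:(np.hypot(s[:,0]-.579,s[:,1]+.152)<.07)&(s[:,2]>.046)&(s[:,2]<.07)&((h[:,0]<8)|(h[:,0]>172))&(h[:,1]>120))
rep(c,hsv,"hub",A,lambda s,h:(np.hypot(s[:,0]-.579,s[:,1]+.152)<.03)&(s[:,2]>.078)&(s[:,2]<.1))
im,d,p,W=shot("top"); c=cloud(d,p,W); hsv=cv2.cvtColor(im,cv2.COLOR_RGB2HSV)
for n,(u,v) in {"mA":(136,214),"mB":(174,227),"mC":(144,263)}.items():
    rep(c,hsv,n,(u-18,u+18,v-18,v+18),lambda s,h:(s[:,2]>.028)&(s[:,2]<.05)&(h[:,1]<70))
E
```

```text
clock: 34.85
position: [0.5003, -0.1111, 0.2101]
ee_rot: [-0.191, 0.982, 0.001, 0.001]
ft_force: [0.5, 0.1, 0.1]
grip_width: 0.701
grasp_force: 0.0
rim 2218 rect [ 579.2 -151.3] [95.6 95.3] 56.5 z [48.2 50.9 52.7]
hub 874 rect [ 580.3 -151.2] [35.1 34.4] 34.3 z [79.1 85.7 87. ]
mA 213 rect [568.4 405. ] [33.7 42.5] 47.4 z [31.1 35.  38.1]
mB 218 rect [534.4 303.6] [44.6 33.5] 29.2 z [31.  34.9 38.2]
mC 227 rect [439.1 379.3] [43.9 33.2] 28.3 z [31.  34.9 38.5]
```

```bash
python3 -m crank '[[[7,0.2,4,0,0,0,-8.3],[7,0.2,4,0,0,0,-8.3],[7,0.2,4,0,0,0,-8.3],[7,0.2,4,0,0,0,-8.3],[7,0.2,4,0,0,0,-8.3],[7,0.5,4,0,0,0,-8.3],[7,0.5,4,0,0,0,-8.3],[7,0.5,4,0,0,0,-8.3],[7,0.5,4,0,0,0,-8.2],[7,0.5,4,0,0,0,-8.2],[7,0,1.5,0,0,0,0],[7,0,0,0,0,0,0]]]' 60
cat > wh.py <<'E'
from h import *
im,d,p,W=shot("wrist"); o=manip.get_obs()
c=cloud(d,p,W); hsv=cv2.cvtColor(im,cv2.COLOR_RGB2HSV)
w=(hsv[...,1]<70)&(((c[...,2]>.033)&(c[...,2]<.039))|((c[...,2]>.053)&(c[...,2]<.059)))
n,l,st,ce=cv2.connectedComponentsWithStats(w.astype(np.uint8))
for i in range(1,n):
    if st[i,4]>200:
        q=c[l==i]; r=cv2.minAreaRect((q[:,:2]*1000).astype(np.float32)); a=r[2] if r[1][0]>r[1][1] else r[2]-90
        print("white",np.round(r[0],1),np.round(r[1],1),"long axis",round(a,1),"z",np.nanmedian(q[:,2]).round(3),st[i,:4])
M=R.from_quat(o["ee_rot"]).as_matrix(); print("tool y",np.degrees(np.arctan2(M[1,1],M[0,1])).round(1),o["position"].round(4)*1000,"j7",o["joint_pos"][6].round(2))
E
python3 wh.py
```

```text
clock: 36.45
position: [0.5372, 0.3031, 0.2081]
ee_rot: [0.504, 0.864, -0.0, 0.0]
ft_force: [0.6, -0.8, 0.7]
grip_width: 0.822
grasp_force: 0.0
white [546.6 496.2] [21.7 33.2] long axis -53.9 z 0.036 [368  11  22  38]
white [438.7 381.2] [44.1 33.8] long axis 28.0 z 0.036 [212  63  42  36]
white [567.9 407. ] [33.8 43.5] long axis -42.1 z 0.036 [328  97  38  48]
white [667.8 402.4] [31.5 21.3] long axis 14.3 z 0.036 [405 157  25  22]
white [533.7 305.2] [43.5 33.5] long axis 28.9 z 0.036 [257 170  37  28]
tool y 29.3 [537.5 301.7 208.3] j7 0.0
```

```bash
python3 -m crank '[[[7,-0.35,0.3,-4,0,0,-0.4],[7,0,0,-5,0,0,0],[7,0,0,-5,0,0,0],[7,0,0,-4,0,0,0],[7,0,0,-2.5,0,0,0],[7,0,0,0,0,0,0],[0,0,0,0,0,0,0],[0,0,0,0,0,0,0],[0,0,0,0,0,0,0],[0,0,0,0,0,0,0]]]' 60
python3 -m crank '[[[0,0,0,1,0,0,0],[0,0,0,2,0,0,0],[0,0,0,3,0,0,0],[0,0,0,3,0,0,0],[0,0,0,3,0,0,0],[0,0,0,0,0,0,0]]]'
```

```text
clock: 37.75
position: [0.5352, 0.3067, 0.0071]
ee_rot: [0.508, 0.861, 0.002, 0.001]
ft_force: [2.9, 1.8, 11.9]
grip_width: 0.001
grasp_force: 6.3
clock: 38.5
position: [0.535, 0.3066, 0.1275]
ee_rot: [0.508, 0.861, 0.003, 0.001]
ft_force: [-0.2, -0.5, 0.8]
grip_width: 0.002
grasp_force: 0.0
```

```bash
python3 wh.py
python3 - <<'E'
from h import *
shot("wrist","w10.png")
E
```

```text
white [549.9 491.3] [22.5 21.5] long axis 28.7 z 0.036 [394   0  30  33]
white [438.6 381.2] [44.4 33. ] long axis 28.8 z 0.036 [189  55  56  45]
white [568.  407.1] [34.1 43.6] long axis -42.6 z 0.036 [341  97  49  61]
white [668.1 402.5] [32.8 21.3] long axis 14.2 z 0.036 [439 173  32  27]
white [535.9 306.3] [43.7 33.9] long axis 29.1 z 0.036 [254 191  47  35]
tool y 28.9 [534.2 306.2 125.6] j7 -0.0
```

View pics/w10.png

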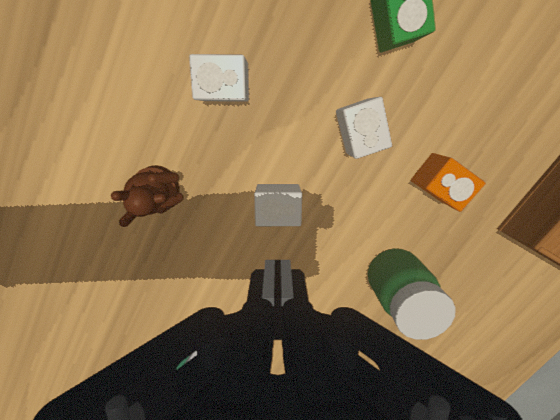

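The mould at (278,205) is still under the shut fingers. The real tips therefore sit about 29 mm behind the reported TCP: the 12 N contact came with TCP z at 7 mm and the mould top at 36 mm. I'll grasp that much deeper from now on.

```bash
python3 -m crank '[[[7,0.1,0,0,0,0,0],[7,0,0,0,0,0,0],[7,0,0,0,0,0,0],[7,0,0,-4,0,0,0],[7,0,0,-4,0,0,0],[7,0,0,-4,0,0,0],[7,0,0,-1.5,0,0,0],[7,0,0,-0.6,0,0,0],[7,0,0,-0.6,0,0,0],[7,0,0,0,0,0,0]]]' 60
python3 -m crank '[[[0,0,0,0,0,0,0],[0,0,0,0,0,0,0],[0,0,0,0,0,0,0],[0,0,0,0,0,0,0]]]'
python3 -m crank '[[[0,0,0,1,0,0,0],[0,0,0,2,0,0,0],[0,0,0,3,0,0,0],[0,0,0,3,0,0,0],[0,0,0,3,0,0,0],[0,0,0,0,0,0,0]]]'
```

```text
clock: 39.85
position: [0.5348, 0.3061, -0.0229]
ee_rot: [0.508, 0.861, 0.001, 0.0]
ft_force: [-0.2, -0.5, -0.4]
grip_width: 0.816
grasp_force: 0.0
clock: 40.35
position: [0.535, 0.3062, -0.0226]
ee_rot: [0.508, 0.861, 0.001, 0.0]
ft_force: [-1.7, -1.2, 6.4]
grip_width: 0.503
grasp_force: 61.8
clock: 41.1
position: [0.5361, 0.3067, 0.1004]
ee_rot: [0.509, 0.861, 0.003, 0.001]
ft_force: [-0.1, 0.8, -0.9]
grip_width: 0.507
grasp_force: 61.0
```

```bash
python3 -m crank '[[[0,0.4,-4,0,0,0,-3.9],[0,0.4,-4,0,0,0,-3.9],[0,0.4,-4,0,0,0,-3.9],[0,0.4,-4,0,0,0,-3.9],[0,0.4,-4,0,0,0,-3.9],[0,0.4,-4,0,0,0,-3.9],[0,0.3,-4,0,0,0,-3.9],[0,0.3,-3.9,0,0,0,-3.9],[0,0,0,0,0,0,0],[0,0,0,0,0,0,0]]]' 60; python3 wh.py
```

```text
clock: 42.35
position: [0.564, -0.0137, 0.0963]
ee_rot: [0.722, 0.692, 0.0, -0.0]
ft_force: [0.5, -0.7, -1.3]
grip_width: 0.507
grasp_force: 61.1
white [ 582.8 -139.2] [23.6 46.3] long axis -9.8 z 0.056 [277 343  50  26]
tool y -2.3 [564.1 -12.9  96.3] j7 0.05
```

```bash
python3 -m crank '[[[0,0.15,0,-3,0,0,0],[0,0,0,-3,0,0,0],[0,0,0,-2.5,0,0,0],[0,0,0,-1,0,0,0],[0,0,0,-0.35,0,0,0],[0,0,0,0,0,0,0]]]'
python3 -m crank '[[[5.5,0,0,0,0,0,0],[7,0,0,0,0,0,0],[7,0,0,0,0,0,0],[7,0,0,3,0,0,0],[7,0,0,4,0,0,0],[7,0,0,4,0,0,0],[7,0,2,4,0,0,0],[7,0,4,4,0,0,0],[7,0,4,0,0,0,0],[7,0,0,0,0,0,0],[7,0,0,0,0,0,0]]]'; python3 wh.py
```

```text
clock: 43.15
position: [0.5663, -0.0129, -0.0014]
ee_rot: [0.721, 0.693, 0.0, 0.0]
ft_force: [-0.4, -0.3, -0.9]
grip_width: 0.505
grasp_force: 61.1
clock: 44.52
position: [0.5657, 0.0861, 0.1878]
ee_rot: [0.721, 0.693, -0.0, 0.0]
ft_force: [0.1, -1.4, 0.2]
grip_width: 0.82
grasp_force: 0.0
white [566.4 -12.8] [34.3 43.9] long axis -2.7 z 0.056 [263 264  38  26]
tool y -2.4 [565.8  85.5 187.8] j7 -0.17
```

```bash
python3 -m crank '[[[7,-1.6,3.7,0,0,0,3.8],[7,-1.6,3.7,0,0,0,3.8],[7,-1.6,3.7,0,0,0,3.8],[7,-1.6,3.7,0,0,0,3.8],[7,-1.6,3.7,0,0,0,3.9],[7,-1.6,3.7,0,0,0,3.9],[7,-1.6,3.7,0,0,0,3.9],[7,-1.6,3.7,0,0,0,3.9],[7,0,0,0,0,0,0],[7,0,0,0,0,0,0]]]' 60; python3 wh.py
```

```text
clock: 45.82
position: [0.4385, 0.3821, 0.1878]
ee_rot: [0.512, 0.859, -0.0, 0.0]
ft_force: [-0.7, 0.1, -0.1]
grip_width: 0.82
grasp_force: 0.0
white [547.4 496.3] [22.6 31.8] long axis -63.5 z 0.036 [405 132  22  31]
white [451.9 361.6] [43.4 34.2] long axis 27.0 z 0.036 [260 197  38  29]
white [567.9 407. ] [33.9 44.6] long axis -42.1 z 0.036 [366 203  35  41]
white [667.8 405.3] [20.9 31.2] long axis -19.2 z 0.036 [438 254  24  18]
tool y 28.4 [438.7 381.7 187.9] j7 -0.25
```

```bash
python3 -m crank '[[[7,1.3,-2,-3,0,0,-1.4],[7,0,0,-5,0,0,0],[7,0,0,-5,0,0,0],[7,0,0,-4,0,0,0],[7,0,0,-2.5,0,0,0],[7,0,0,-1.5,0,0,0],[7,0,0,0,0,0,0],[0,0,0,0,0,0,0],[0,0,0,0,0,0,0],[0,0,0,0,0,0,0],[0,0,0,0,0,0,0]]]' 60
python3 -m crank '[[[0,0,0,1,0,0,0],[0,0,0,2,0,0,0],[0,0,0,3,0,0,0],[0,0,0,3,0,0,0],[0,0,0,4,0,0,0],[0,0,0,0,0,0,0]]]'
```

```text
clock: 47.25
position: [0.4518, 0.3636, -0.0205]
ee_rot: [0.522, 0.853, 0.001, 0.0]
ft_force: [-0.1, 0.1, 6.5]
grip_width: 0.502
grasp_force: 61.9
clock: 48.0
position: [0.4525, 0.3642, 0.112]
ee_rot: [0.522, 0.853, 0.003, 0.001]
ft_force: [-0.0, -0.7, -1.8]
grip_width: 0.503
grasp_force: 61.1
```

```bash
python3 -m crank '[[[0,1.4,-4.1,0,0,0,-3.7],[0,1.4,-4.1,0,0,0,-3.7],[0,1.4,-4.1,0,0,0,-3.7],[0,1.4,-4.1,0,0,0,-3.7],[0,1.4,-4.1,0,0,0,-3.7],[0,1.5,-4,0,0,0,-3.7],[0,1.5,-4,0,0,0,-3.6],[0,1.5,-4,0,0,0,-3.6],[0,0,0,0,0,0,0],[0,0,0,0,0,0,0]]]' 60; python3 wh.py
```

```text
clock: 49.25
position: [0.5654, 0.0385, 0.1075]
ee_rot: [0.721, 0.693, -0.0, -0.0]
ft_force: [0.1, 0.7, -1.0]
grip_width: 0.505
grasp_force: 61.2
tool y -2.2 [565.3  39.1 107.6] j7 -0.06
```

```bash
python3 -m crank '[[[0,0.2,0,-4,0,0,0],[0,0,0,-3,0,0,0],[0,0,0,-2.3,0,0,0],[0,0,0,-1,0,0,0],[0,0,0,-0.35,0,0,0],[0,0,0,0,0,0,0]]]'
python3 -m crank '[[[5.5,0,0,0,0,0,0],[7,0,0,0,0,0,0],[7,0,0,0,0,0,0],[7,0,0,3,0,0,0],[7,0,0,4,0,0,0],[7,0,0,4,0,0,0],[7,0,2,4,0,0,0],[7,0,4,4,0,0,0],[7,0,4,0,0,0,0],[7,0,0,0,0,0,0],[7,0,0,0,0,0,0]]]'; python3 wh.py
```

```text
clock: 50.05
position: [0.5682, 0.0382, 0.0021]
ee_rot: [0.721, 0.693, 0.0, 0.0]
ft_force: [1.3, 0.1, -0.2]
grip_width: 0.507
grasp_force: 61.2
clock: 51.42
position: [0.5678, 0.137, 0.1912]
ee_rot: [0.721, 0.692, -0.0, 0.0]
ft_force: [1.0, -0.3, 0.3]
grip_width: 0.819
grasp_force: 0.0
white [567.8  27.7] [51.8 43.8] long axis 88.1 z 0.056 [263 263  37  31]
white [566.5 -12.8] [34.6 43.3] long axis -3.3 z 0.056 [264 299  36  24]
tool y -2.4 [567.9 136.4 191.3] j7 -0.25
```

Run:
```python
from h import *
im,d,p,W=shot("wrist"); c=cloud(d,p,W); hsv=cv2.cvtColor(im,cv2.COLOR_RGB2HSV)
m=(hsv[...,1]<70)&(c[...,2]>.053)&(c[...,2]<.059)&(abs(c[...,0]-.567)<.04)&(abs(c[...,1]-.03)<.09)
q=c[m]; b=np.arange(-.04,.1,.004); n,_=np.histogram(q[:,1],b); print([(round(x*1000),int(k)) for x,k in zip(b,n) if k])
cv2.imwrite("pics/w11.png",cv2.resize(im[200:340,200:345,::-1],None,fx=4,fy=4))
```

```text
[(-32, 46), (-28, 91), (-24, 88), (-20, 93), (-16, 97), (-12, 91), (-8, 98), (-4, 104), (0, 119), (4, 10), (16, 16), (20, 88), (24, 101), (28, 111), (32, 107), (36, 106), (40, 112), (44, 111), (48, 112), (52, 84)]
```

View pics/w11.png

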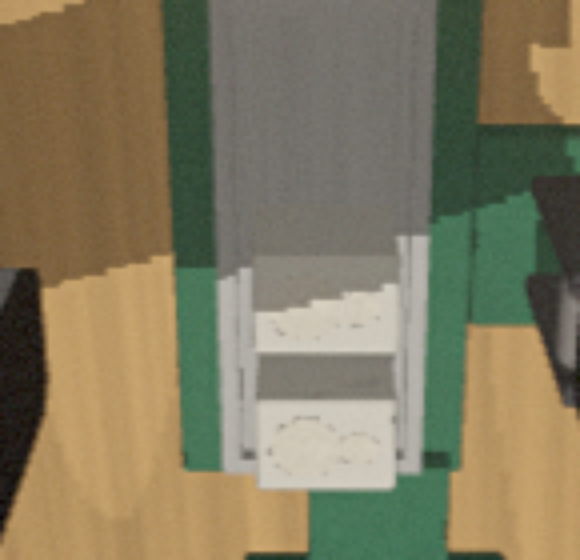

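Both moulds sit flat and square in the bed. Now the third.

```bash
python3 -m crank '[[[7,0,3.4,0,0,0,-5],[7,0,3.4,0,0,0,-5],[7,0,3.4,0,0,0,-5],[7,0,3.4,0,0,0,-5],[7,0,3.4,0,0,0,-5],[7,0,3.4,0,0,0,-5],[7,0,3.3,0,0,0,-5],[7,0,3.3,0,0,0,-4.8],[7,0,0,0,0,0,0],[7,0,0,0,0,0,0]]]' 60; python3 wh.py
```

```text
clock: 52.78
position: [0.5686, 0.4061, 0.1913]
ee_rot: [0.914, 0.405, -0.0, 0.001]
ft_force: [0.6, -0.2, -0.2]
grip_width: 0.822
grasp_force: 0.0
white [668.1 405.8] [21.3 31.4] long axis -22.1 z 0.036 [335 118  28  26]
white [545.6 495.6] [21.4 33.1] long axis -44.3 z 0.037 [192 135  31  21]
white [568.5 407.5] [33.  43.8] long axis -42.5 z 0.036 [258 175  39  29]
tool y -42.2 [568.7 405.9 191.5] j7 -1.27
```

```bash
python3 -m crank '[[[7,-0.05,0.15,-3,0,0,0],[7,0,0,-5,0,0,0],[7,0,0,-5,0,0,0],[7,0,0,-4,0,0,0],[7,0,0,-2.8,0,0,0],[7,0,0,-1.5,0,0,0],[7,0,0,0,0,0,0],[0,0,0,0,0,0,0],[0,0,0,0,0,0,0],[0,0,0,0,0,0,0],[0,0,0,0,0,0,0]]]' 60
python3 -m crank '[[[0,0,0,1,0,0,0],[0,0,0,2,0,0,0],[0,0,0,3,0,0,0],[0,0,0,3,0,0,0],[0,0,0,4,0,0,0],[0,0,0,0,0,0,0]]]'
python3 -m crank '[[[0,0,-4,0,0,0,5],[0,0,-4,0,0,0,5],[0,0,-4,0,0,0,5],[0,0,-4,0,0,0,5],[0,0,-4,0,0,0,5],[0,0,-4,0,0,0,5],[0,0,-4,0,0,0,5],[0,0,-4,0,0,0,5],[0,0,0,0,0,0,0],[0,0,0,0,0,0,0]]]'; python3 wh.py
```

```text
clock: 54.2
position: [0.5686, 0.41, -0.0196]
ee_rot: [0.914, 0.406, 0.002, -0.0]
ft_force: [-0.2, -1.2, 7.5]
grip_width: 0.506
grasp_force: 62.8
clock: 54.95
position: [0.5694, 0.4105, 0.1139]
ee_rot: [0.914, 0.406, 0.004, -0.001]
ft_force: [-0.6, -0.7, -1.4]
grip_width: 0.505
grasp_force: 62.0
clock: 56.2
position: [0.5672, 0.09, 0.1085]
ee_rot: [0.72, 0.694, 0.0, -0.0]
ft_force: [0.4, -0.1, -2.0]
grip_width: 0.503
grasp_force: 61.9
tool y -2.1 [567.2  90.6 108.5] j7 -0.15
```

```bash
python3 -m crank '[[[0,0.2,-0.1,-4,0,0,0],[0,0,0,-3,0,0,0],[0,0,0,-2.3,0,0,0],[0,0,0,-1,0,0,0],[0,0,0,-0.35,0,0,0],[0,0,0,0,0,0,0]]]'
python3 -m crank '[[[5.5,0,0,0,0,0,0],[7,0,0,0,0,0,0],[7,0,0,0,0,0,0],[7,0,0,3,0,0,0],[7,0,0,4,0,0,0],[7,0,0,4,0,0,0],[7,0,2,5,0,0,0],[7,0,4,4,0,0,0],[7,0,4,0,0,0,0],[7,0,0,0,0,0,0],[7,0,0,0,0,0,0]]]'
python3 - <<'E'
from h import *
im,d,p,W=shot("wrist","w12.png"); c=cloud(d,p,W); hsv=cv2.cvtColor(im,cv2.COLOR_RGB2HSV)
m=(hsv[...,1]<70)&(c[...,2]>.053)&(c[...,2]<.059)&(abs(c[...,0]-.567)<.04)&(abs(c[...,1]-.03)<.12)
n,l,st,ce=cv2.connectedComponentsWithStats(m.astype(np.uint8))
for i in range(1,n):
    if st[i,4]>50: q=c[l==i]; print(np.round(q.min(0),4),np.round(q.max(0),4),np.round(q.mean(0),4))
E
```

```text
clock: 57.0
position: [0.5698, 0.0887, 0.0025]
ee_rot: [0.72, 0.694, 0.0, 0.0]
ft_force: [0.2, 1.3, -1.0]
grip_width: 0.507
grasp_force: 61.9
clock: 58.38
position: [0.5693, 0.1875, 0.2017]
ee_rot: [0.72, 0.694, -0.0, 0.0]
ft_force: [-0.5, -0.6, -1.6]
grip_width: 0.821
grasp_force: 0.0
[0.5478 0.0706 0.053 ] [0.5922 0.1048 0.0585] [0.5697 0.0886 0.0561]
[0.5458 0.019  0.0531] [0.5903 0.0545 0.0583] [0.5681 0.038  0.056 ]
[ 0.5443 -0.0297  0.0531] [0.5882 0.0047 0.0582] [ 0.5665 -0.0112  0.0561]
```

View pics/w12.png

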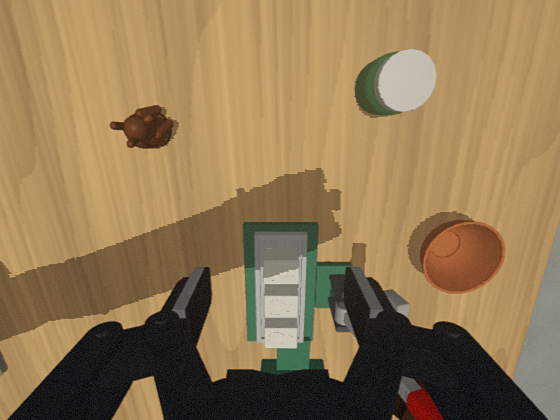

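All three moulds sit flat in the bed, around (281,305). Now I'll go behind the lever and push it shut.

```bash
python3 - <<'E'
from h import *
for n in("wrist","top"):
    im,d,p,W=shot(n); c=cloud(d,p,W); hsv=cv2.cvtColor(im,cv2.COLOR_RGB2HSV)
    q=rep(c,hsv,n,(0,560,0,420),lambda s,h:(abs(s[:,0]-.69)<.08)&(abs(s[:,1]-.03)<.04)&(s[:,2]>.15)&(s[:,2]<.25)&((h[:,0]<8)|(h[:,0]>172))&(h[:,1]>120))
    if q is not None: print(np.percentile(q,[2,50,98],axis=0).round(3).tolist())
E
python3 -m crank '[[[0,4.1,0,1,0,0,0],[0,4.1,0,1,0,0,0],[0,4.1,0,1,0,0,0],[0,4.1,0,1,0,0,0],[0,4.2,0,0,0,0,0],[0,0,0,0,0,0,0],[0,0,0,0,0,0,0]]]' 40
```

```text
wrist 770 rect [681.5  37.4] [22.8 12.3] 43.5 z [184.6 195.5 207.2]
[[0.676, 0.028, 0.183], [0.683, 0.041, 0.195], [0.692, 0.043, 0.208]]
top 107 rect [690.1  32.5] [25.1 16.2] 1.2 z [192.3 214.4 219.9]
[[0.678, 0.024, 0.19], [0.687, 0.033, 0.214], [0.702, 0.041, 0.221]]
clock: 59.4
position: [0.7753, 0.1873, 0.2417]
ee_rot: [0.72, 0.693, -0.0, 0.0]
ft_force: [0.1, 0.3, -0.4]
grip_width: 0.001
grasp_force: 0.0
```

```bash
python3 -m crank '[[[0,0,-4,0,0,0,0],[0,0,-4,0,0,0,0],[0,0,-4,0,0,0,0],[0,0,-3.4,0,0,0,0],[0,0,0,-4,0,0,0],[0,0,0,-4,0,0,0],[0,0,0,0,0,0,0]]]' 40
python3 -m crank '[[[0,-1.5,0,0,0,0,0],[0,-1.5,0,0,0,0,0],[0,-1.5,0,0,0,0,0],[0,-1.5,0,0,0,0,0],[0,-1.5,0,0,0,0,0],[0,-1.5,0,0,0,0,0],[0,-1.5,0,0,0,0,0],[0,-1.5,0,0,0,0,0]]]'
python3 -m crank '[[[0,-1.5,0,0,0,0,0],[0,-1.5,0.1,0,0,0,0],[0,-1.5,0,0,0,0,0],[0,-1.5,0.1,-0.3,0,0,0],[0,-1.3,0,-0.5,0,0,0],[0,-1.3,0.1,-0.8,0,0,0]]]'
python3 - <<'E'
from h import *
im,d,p,W=shot("top"); c=cloud(d,p,W)
im,d,p,W=shot("side"); o=manip.get_obs()["position"]
cv2.imwrite("pics/s13.png",cv2.resize(im[130:270,190:350,::-1],None,fx=4,fy=4,interpolation=cv2.INTER_CUBIC))
E
```

```text
clock: 60.28
position: [0.7729, 0.035, 0.1601]
ee_rot: [0.72, 0.694, -0.001, -0.002]
ft_force: [0.1, 1.0, 0.1]
grip_width: 0.002
grasp_force: 0.0
clock: 61.28
position: [0.6563, 0.0349, 0.1659]
ee_rot: [0.72, 0.694, 0.003, 0.001]
ft_force: [1.6, 1.2, 1.1]
grip_width: 0.001
grasp_force: 1.1
clock: 62.02
position: [0.5704, 0.0373, 0.1493]
ee_rot: [0.72, 0.694, 0.003, 0.001]
ft_force: [1.4, -0.7, 0.7]
grip_width: -0.002
grasp_force: 0.8
```

View pics/s13.png

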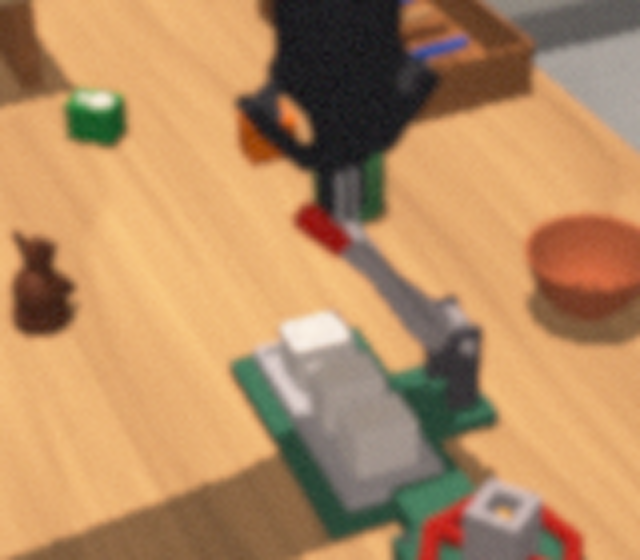

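The lever is at about 0.9 rad, with the tips on the handle's top at (340,215). I'll press it down along the arc.

```bash
python3 -m crank '[[[0,-0.8,0,-0.7,0,0,0],[0,-0.8,0,-0.7,0,0,0],[0,-0.75,0.05,-0.8,0,0,0],[0,-0.75,0,-0.8,0,0,0],[0,-0.55,0.05,-0.85,0,0,0],[0,-0.55,0,-0.85,0,0,0],[0,-0.45,0.05,-0.95,0,0,0],[0,-0.45,0,-0.95,0,0,0]]]'
python3 -m crank '[[[0,-0.3,0.05,-1,0,0,0],[0,-0.3,0,-1,0,0,0],[0,-0.15,0,-1,0,0,0],[0,-0.1,0,-0.6,0,0,0]]]'
python3 -m crank '[[[0,0,0,-0.4,0,0,0],[0,0,0,0,0,0,0]]]'
```

```text
clock: 63.12
position: [0.5181, 0.0389, 0.0793]
ee_rot: [0.72, 0.694, 0.0, 0.0]
ft_force: [1.2, 0.1, 0.6]
grip_width: -0.003
grasp_force: 0.5
clock: 63.62
position: [0.5103, 0.0395, 0.0451]
ee_rot: [0.72, 0.694, 0.0, -0.0]
ft_force: [-21.4, -3.7, 67.1]
grip_width: -0.002
grasp_force: 33.6
clock: 63.88
position: [0.5104, 0.0396, 0.045]
ee_rot: [0.72, 0.694, 0.001, -0.001]
ft_force: [-30.5, -2.3, 74.0]
grip_width: 0.001
grasp_force: 37.3
```

```bash
python3 -m crank '[[[0,0,0,1,0,0,0],[0,0,0,3,0,0,0],[0,-2,0,5,0,0,0],[0,-3,4,5,0,0,5],[0,-3,4,3,0,0,5],[0,0,4,0,0,0,5],[0,0,0,0,0,0,0],[0,0,0,0,0,0,0]]]'
python3 - <<'E'
from h import *
A=(0,560,0,420)
for n in("wrist","top"):
    im,d,p,W=shot(n,n+"14.png"); c=cloud(d,p,W); hsv=cv2.cvtColor(im,cv2.COLOR_RGB2HSV)
    q=rep(c,hsv,n+" handle",A,lambda s,h:(abs(s[:,0]-.507)<.04)&(abs(s[:,1]-.04)<.03)&(s[:,2]>.05)&(s[:,2]<.12)&((h[:,0]<8)|(h[:,0]>172))&(h[:,1]>120))
    rep(c,hsv,n+" cross",A,lambda s,h:(abs(s[:,0]-.567)<.03)&(abs(s[:,1]-.04)<.09)&(s[:,2]>.062)&(s[:,2]<.12)&(h[:,1]<60))
    rep(c,hsv,n+" hub",A,lambda s,h:(np.hypot(s[:,0]-.579,s[:,1]+.152)<.03)&(s[:,2]>.078)&(s[:,2]<.1))
    m=(hsv[...,1]<70)&(c[...,2]>.053)&(c[...,2]<.058)&(abs(c[...,0]-.567)<.04)&(abs(c[...,1]-.03)<.12)
    k,l,st,ce=cv2.connectedComponentsWithStats(m.astype(np.uint8))
    for i in range(1,k):
        if st[i,4]>30: q=c[l==i]; print(np.round(q.min(0),4),np.round(q.max(0),4))
rep(c,hsv,"used",A,lambda s,h:(abs(s[:,0]-.464)<.06)&(abs(s[:,1]+.4)<.06)&(s[:,2]>.035)&(s[:,2]<.06))
E
```

```text
clock: 64.88
position: [0.4333, 0.1539, 0.2036]
ee_rot: [0.624, 0.782, -0.001, -0.0]
ft_force: [0.5, -0.2, 0.3]
grip_width: -0.0
grasp_force: 0.0
wrist handle 420 rect [509.4  41.2] [17.6 32.3] 88.3 z [63.5 74.1 75.9]
wrist cross 1900 rect [567.8  70.9] [85.3 60. ] 88.4 z [64.7 72.7 73.9]
wrist hub 0
[0.5469 0.0708 0.0531] [0.5595 0.1044 0.0576]
[0.5465 0.0436 0.053 ] [0.5583 0.0545 0.0578]
top handle 103 rect [507.7  39.3] [36.2 15.4] 0.2 z [70.1 73.3 76.3]
top cross 679 rect [567.1  38.3] [ 57.8 147.2] 0.6 z [67.9 71.7 75.2]
top hub 146 rect [ 581.7 -151.6] [33.2 34.7] 33.9 z [80.2 84.5 87.7]
[ 0.5453 -0.0285  0.0533] [0.5536 0.0029 0.058 ]
used 242 rect [ 467.  -400.2] [35.5 44.2] 83.6 z [39.1 46.2 49.3]
```

View pics/wrist14.png

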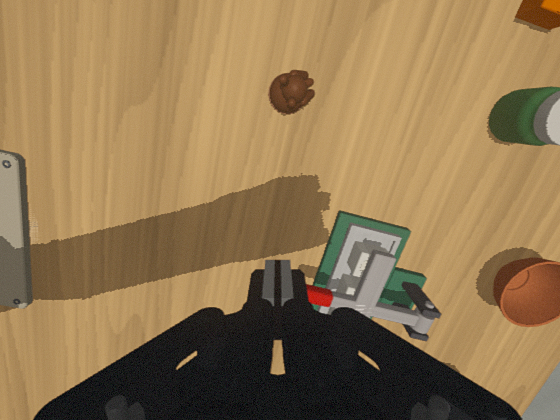

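The lever is fully shut: the handle's top is at 74 mm, against about 75 mm nominal. The moulds, wheel and used mould all measure in place, and the arm is clear.

```bash
python3 -c "
from workcell import job
print(job.hand_in())"
```

```text
the job is handed in; nothing more can be done
None
```

The job is handed in: the three white moulds lie flat and square in the bed with the lever shut over them, the used mould is on the ware board, and the handwheel is fully home on the spindle (all confirmed by camera measurements before hand-in, but no verdict was returned).

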